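# Gather the glass jewels into the fallen tin

### The job

Stand the fallen square tin upright on the bench and gather every glass jewel in it: tip the ones on the wooden tray off the tray into the tin, and scoop up the ones in the lath frame with the steel scoop and empty it into the tin. Do not take jewels out of the frame or off the tray with the fingers (one spilled on the open bench may be picked up). Finish with all jewels in the upright tin, the empty tray set down level on the bench and the scoop laid level on its rubber mat, and leave the flux tin, foil roll, pliers and glass cutter where they are.

Things in the scene. Friction and masses are not known exactly. Their poses are not given: they have to be found in the camera images.
- tin: square open-topped tin of bare metal, 112 x 112 mm outside, 92 mm tall, walls 3 mm, heavy 8 mm floor, 0.3 to 0.5 kg. Origin: centre of its underside; z points out of the mouth (up when it stands). It starts lying on its +x side, handle (-x side) on top, mouth turned roughly away from the robot. Let go leaning under 45 degrees from upright, lower edge on the bench, it drops upright by itself.
- tin_grip (a point): middle of the tin's black bar handle, at (-86, 0, 46) mm in the tin's frame (142 mm above the bench while the tin lies). The bar is 16 x 16 mm, 70 mm long along the tin's z, 22 mm clear of the wall, held by a post near each end.
- tray: brown wooden sorting tray, 0.14 kg: flat pan 110 (x) x 96 (y) mm, floor and walls 3 mm thick, walls 20 mm high on three sides, the +x end open with no lip. Origin: centre of the pan's underside; x points to the open end, z up. Jewels lie on it.
- tray_grip (a point): grip point on the tray's bar handle, at (-90, 0, 52) mm in the tray's frame. The handle runs along the tray's x from -55 to -135 mm, 18 mm wide (y), 24 mm tall, its centre line 52 mm above the underside.
- scoop: steel scoop, about 0.17 kg: flat blade 80 (x) x 76 (y) mm, 2 mm thick; walls 2 mm thick, 28 mm high at the back and along the sides, except the front 28 mm of the blade, which is bare; thin lip at x = +40 mm. Origin: centre of the blade's underside; x points to the lip, z up. It balances about 29 mm behind the origin and stands level on its blade.
- scoop_grip (a point): grip point on the scoop's dark wooden bar handle, at (-75, 0, 52) mm in the scoop's frame. The handle runs along the scoop's x from -40 to -130 mm, 18 mm wide (y), 24 mm tall, its centre line 52 mm above the underside.
- frame: U of three wooden laths 20 mm wide, 22 mm high, fixed to the bench; the bare bench is its floor. Inside 130 (x) x 220 (y) mm. Origin: centre of the inside at bench height; x points away from the robot to the back lath (inner face at x = +65 mm); side laths' inner faces at y = +-110 mm; the -x end is open, so a scoop can slide in along the bench.
- mat: black rubber mat 140 (x) x 120 (y) x 3 mm, fixed to the bench, the scoop's place. Origin: centre of its underside.
- jewel1: In the frame at the start: a cut-glass jewel of amber glass, round, 28 mm across and 20 mm thick, flat on both faces (12 mm wide) with bevelled edges, 22 g, slick (friction about 0.2 on everything); origin at its centre. Some jewels are absent (None).
- jewel2: In the frame at the start: a cut-glass jewel of amber glass, round, 28 mm across and 20 mm thick, flat on both faces (12 mm wide) with bevelled edges, 22 g, slick (friction about 0.2 on everything); origin at its centre. Some jewels are absent (None).
- jewel3: In the frame at the start: a cut-glass jewel of amber glass, round, 28 mm across and 20 mm thick, flat on both faces (12 mm wide) with bevelled edges, 22 g, slick (friction about 0.2 on everything); origin at its centre. Some jewels are absent (None).
- jewel4: In the frame at the start: a cut-glass jewel of amber glass, round, 28 mm across and 20 mm thick, flat on both faces (12 mm wide) with bevelled edges, 22 g, slick (friction about 0.2 on everything); origin at its centre. Some jewels are absent (None).
- jewel5: In the frame at the start: a cut-glass jewel of amber glass, round, 28 mm across and 20 mm thick, flat on both faces (12 mm wide) with bevelled edges, 22 g, slick (friction about 0.2 on everything); origin at its centre. Some jewels are absent (None).
- jewel6: In the frame at the start: a cut-glass jewel of amber glass, round, 28 mm across and 20 mm thick, flat on both faces (12 mm wide) with bevelled edges, 22 g, slick (friction about 0.2 on everything); origin at its centre. Some jewels are absent (None).
- tray_jewel1: On the tray at the start: a cut-glass jewel of amber glass, round, 28 mm across and 20 mm thick, flat on both faces (12 mm wide) with bevelled edges, 22 g, slick (friction about 0.2 on everything); origin at its centre. Some jewels are absent (None).
- tray_jewel2: On the tray at the start: a cut-glass jewel of amber glass, round, 28 mm across and 20 mm thick, flat on both faces (12 mm wide) with bevelled edges, 22 g, slick (friction about 0.2 on everything); origin at its centre. Some jewels are absent (None).
- tray_jewel3: On the tray at the start: a cut-glass jewel of amber glass, round, 28 mm across and 20 mm thick, flat on both faces (12 mm wide) with bevelled edges, 22 g, slick (friction about 0.2 on everything); origin at its centre. Some jewels are absent (None).
- flux_tin: bystander: round dark tin of flux, 80 mm across, 36 mm high; origin at the centre of its underside. Leave alone.
- foil_roll: bystander: roll of copper foil lying flat, 84 mm across, 12 mm high; origin at the centre of its underside. Leave alone.
- pliers: bystander: blue-handled pliers, 160 mm long, lying; origin under the middle. Leave alone.
- cutter: bystander: glass cutter with a wooden handle, 145 mm long, lying; origin under the middle. Leave alone.

How it is judged:
By the outcome, as a careful person would: the job done as asked, in the order asked, and still so for the second after the job is handed in, with the robot touching nothing.
Of jewel1, jewel2, jewel3, jewel4, jewel5, jewel6 only 3 to 6 are there at a start; the rules pass over those that are not, and their reading is None.
Of tray_jewel1, tray_jewel2, tray_jewel3 only 2 to 3 are there at a start; the rules pass over those that are not, and their reading is None.
At some moment in a run one of scoop, tin may be knocked a few centimetres aside while the robot is not near it.
It also fails if it takes over 210 s, if anything falls off the work surface, if the arm or the gripper's body presses on something with over 40 N, if the wrist force passes 120 N, or if a joint passes its speed limit or range.

### The arm

A 6-joint arm with a two-finger parallel gripper is mounted at the origin on the work surface. World frame = base frame: x ahead of the robot, y to its left, z up, the work surface at z = 0. Lengths are in m, angles in rad, forces in N, time in s.
With the tool pointing down it reaches from about 0.35 to 0.975 m from the base axis. Payload 4.9 kg.
Tool frame: the origin (TCP) lies at the very end of the fingers, on their centre line; the grasp point (between the pads) lies 19 mm behind it (ctrl.tcp_to_grasp is the z of the grasp point in the tool frame, in m); z points along the fingers, y is the line along which they close (so a half turn about z gives the same grasp; the last joint's range is limited). The gripper opens to 85 mm and grips with 20 to 120 N. Pads are 22 mm wide; open, the fingers measure 114 mm over their backs; the gripper's body (76 mm by 85 mm) begins 54 mm behind the grasp point. The pads swing forward as they close: fully open they stand 13 mm farther back than shut.
Start: joints at [1.18, 0.053, 1.613, -0, 1.476, -0.119], TCP at [0.168, 0.602, 0.231] pointing down, gripper open.
Joint ranges: [-3.01, 3.01], [-1.01, 2.22], [0.06, 2.58], [-1.02, 4.17], [0.09, 2.62], [-3.14, 3.14]. Speed limits (rad/s): [2.57, 2.57, 3.14, 3.14, 3.14, 3.14].

### API

Orientations are given as a rotation vector (axis times angle).
In Python, from station import ctrl, eyes, job, nets gives the robot as it stands. The module is installed in compiled form; this text tells all that it offers.
- The arm moves only by the tool jog_arm, never from a script. Its argument "commands" is one flat list of numbers, 7 for each row, row after row: the shift along the tool's x, y, z each as a share of 0.06 m, from -1 to 1, then the turn, a rotation vector about the tool's x, y, z each as a share of 0.1 rad, from -1 to 1, then the finger opening in mm, from 0 to 85.4. In form: [x, y, z, ax, ay, az, grip, x, y, z, ax, ay, az, grip, ...]. A call has 1 to 20 rows; each row shifts and turns the commanded pose from where the row before left it, along the tool's axes as they then stand; what a row does not reach is not made up. A row lasts 1/8 s, in which the tool goes at most 62.5 mm and 10.7 degrees, less where a joint would pass 70% of its speed; a pose out of reach is approached as far as the arm can. A call with a number of a shift or a turn outside -1 to 1 is refused whole. A call with a gripper value outside its range is refused whole. The fingers move at their own pace and stop on an object; "newtons" is the grip in N (left out, the last holds). Time passes only in rows, so rows that do not move let the fingers close. It gives the time, the measured TCP pose, the force, the opening and the grip force at its end, in the units of the state.
- ctrl.get_obs(): the state, without advancing time (a new reading comes with each control period).
- eyes.get_image(name): name is "scene" or "side" or "wrist"; returns a dict with "image" (420x560x3 uint8, red, green, blue), "z_map" (420x560 float32, m along the optical axis (not along the pixel's ray), 0 where there is no reading), "K" (3x3 intrinsics, pixels), "cam_to_world" (4x4, takes a point from camera to world coordinates). Camera axes: x right, y up, looking along -z (the intrinsics and any distortion apply to the point x, -y, -z); pixel columns grow to the right and rows downward; lengths in m; the calibration is good to about 2 mm. The wrist camera is an equidistant fisheye: a pixel r from the principal point sees the ray r / f radians off the axis. A picture is of the moment at which its call begins.
- job.finish_job(): hands the job in; it is judged then, once.
Trained networks look in the newest picture that a camera, given by its name, has taken for a name from the list of things; names that differ only in an ending like _2 or _b are one class to them, and where a whole thing is asked for, a point or a joint stands for the part that bears it (a point fixed in the world has none). Each returns a list of dicts, best first, with "p" (0 to 1); they miss things now and then, are a little off and sometimes report something else, mostly with a low value. They report only what shows in the picture. A call takes as long as a camera call.
- nets.silhouettes(camera, name): "mask" (420x560 bool, what is visible of it) and "bbox" ([left, top, right, bottom] in pixels, round what is visible of it).
The state is a dict: "t": time; "q": joint angles; "dq": joint speeds; "effort": joint torques, N m; "tool_pos": TCP position; "tool_rot": TCP orientation; "contact_force": force on the tool from outside, world axes, zero at the start; "wrist_torque": the same for the moment, N m; "opening": finger opening in m; "grip_force": force on a finger pad.
Only numpy, scipy, OpenCV 4.12 (cv2) and the standard library are available. Lean on these libraries where they do the work, as an engineer would, in place of code of your own. Each camera call takes 0.05 s, during which the arm holds its last target. There are 200 camera calls.

## Working session

There is one attempt and no reset: what is moved stays moved. The work goes in short steps, Python scripts to look and compute and a tool call to move; the robot and the scene stay as the last step left them, time stands still between calls to the robot, and variables do not carry over. Pictures are saved under pics/ and viewed, at most 14 in all, crops included, and the job is handed in when it is done.

Besides the shell and the picture viewer there is one more tool, called after ">>>" by a JSON object that holds its "method" and its "body", one argument or row to a line. jog_arm: Moves the arm, as the interface text tells. Shift numbers are shares of 0.06 m and turn numbers shares of 0.1 rad, none past 1 either way. Its arguments: {"type":"object","properties":{"commands":{"type":"array","items":{"type":"number"}},"newtons":{"type":"number"}},"required":["commands"]}

```bash
mkdir -p pics
cat > h.py <<'E'
import numpy as np, cv2
from scipy.spatial.transform import Rotation as R
from station import ctrl, eyes, job, nets
def cloud(im):
    K=im["K"];z=im["z_map"];v,u=np.mgrid[0:z.shape[0],0:z.shape[1]]
    x=(u-K[0,2])/K[0,0]*z;y=(v-K[1,2])/K[1,1]*z
    P=np.stack([x,-y,-z,np.ones_like(z)],-1)@im["cam_to_world"].T
    P=P[...,:3];P[z==0]=np.nan;return P
def save(im,name,crop=None,s=1):
    a=im["image"][...,::-1]
    if crop: a=a[crop[1]:crop[3],crop[0]:crop[2]]
    cv2.imwrite("pics/"+name,cv2.resize(a,None,fx=s,fy=s,interpolation=cv2.INTER_CUBIC))
def st():
    o=ctrl.get_obs();print("t",round(o["t"],2),"pos",np.round(o["tool_pos"],4),"rot\n",np.round(R.from_rotvec(o["tool_rot"]).as_matrix(),3),"q",np.round(o["q"],2),"F",np.round(o["contact_force"],1),"open",o["opening"],o["grip_force"])
E
python3 - <<'E'
from h import *
st();print(ctrl.tcp_to_grasp)
for c in ["scene","side"]:
    im=eyes.get_image(c);save(im,c+"0.png");P=cloud(im)
    for n in ["tin","tray","scoop","frame","mat","jewel1","tray_jewel1","flux_tin","foil_roll","pliers","cutter"]:
        for d in nets.silhouettes(c,n)[:9]:
            if d["p"]<.3: continue
            q=P[d["mask"]];q=q[~np.isnan(q[:,0])]
            if len(q): print(c,n,round(float(d["p"]),2),np.array(d["bbox"]).astype(int),"med",np.round(np.median(q,0),3),"lo",np.round(np.percentile(q,3,axis=0),3),"hi",np.round(np.percentile(q,97,axis=0),3))
E
```

```text
t 0.0 pos [0.1675 0.6015 0.23  ] rot
 [[-0.963  0.268 -0.001]
 [ 0.268  0.963 -0.002]
 [ 0.    -0.002 -1.   ]] q [ 1.18  0.05  1.61  0.    1.48 -0.12] F [ 0.3 -0.1  0.7] open 0.08504612072174883 0.0
-0.0187
scene tin 0.69 [327 290 380 356] med [0.651 0.434 0.109] lo [ 0.596  0.375 -0.001] hi [0.688 0.487 0.149]
scene tray 0.78 [281 192 328 238] med [0.494 0.011 0.007] lo [ 0.391 -0.037 -0.001] hi [0.561 0.059 0.064]
scene scoop 0.88 [313 234 365 270] med [0.497 0.2   0.009] lo [0.405 0.155 0.001] hi [0.556 0.232 0.068]
scene frame 0.82 [197 165 253 226] med [ 0.673 -0.248  0.02 ] lo [ 0.556 -0.397  0.   ] hi [ 0.737 -0.13   0.027]
scene mat 0.97 [295 240 354 281] med [0.565 0.175 0.003] lo [ 0.471  0.119 -0.002] hi [0.601 0.243 0.007]
scene mat 0.39 [314 231 367 271] med [0.494 0.199 0.009] lo [ 0.394  0.154 -0.001] hi [0.557 0.232 0.068]
scene jewel1 0.41 [291 214 303 217] med [ 0.485 -0.012  0.019] lo [ 0.473 -0.024  0.01 ] hi [ 0.493 -0.005  0.027]
scene jewel1 0.39 [231 196 236 200] med [ 0.615 -0.213  0.017] lo [ 0.607 -0.225  0.009] hi [ 0.624 -0.204  0.023]
scene tray_jewel1 0
[... 2166 characters left out ...]
5] hi [0.524 0.015 0.023]
side tray_jewel1 0.38 [242 231 253 242] med [0.478 0.028 0.015] lo [0.466 0.018 0.004] hi [0.493 0.058 0.023]
side tray_jewel1 0.37 [248 244 253 250] med [ 0.474 -0.022  0.018] lo [ 0.464 -0.03   0.013] hi [ 0.488 -0.008  0.024]
side flux_tin 0.59 [305 217 332 241] med [0.69  0.011 0.034] lo [ 0.658 -0.007  0.002] hi [0.727 0.057 0.043]
side foil_roll 0.51 [290 205 314 217] med [0.687 0.163 0.009] lo [0.651 0.132 0.   ] hi [0.724 0.205 0.013]
side pliers 0.77 [331 237 388 254] med [ 0.791 -0.047  0.009] lo [ 0.724 -0.104  0.001] hi [ 0.854 -0.012  0.014]
side cutter 0.91 [211 341 247 400] med [ 0.352 -0.436  0.011] lo [ 0.319 -0.484  0.006] hi [ 0.395 -0.37   0.014]
```

Run:
```python
from h import *
a=cv2.imread("pics/scene0.png")[110:380,170:410];b=cv2.imread("pics/side0.png")[120:420,180:420]
a=cv2.resize(a,(400,450),interpolation=cv2.INTER_CUBIC);b=cv2.resize(b,(400,500),interpolation=cv2.INTER_CUBIC)
c=np.zeros((500,800,3),np.uint8);c[:450,:400]=a;c[:,400:]=b;cv2.imwrite("pics/both0.png",c)
# clouds
Ps=[]
for n in ["scene","side"]:
    im=eyes.get_image(n);P=cloud(im).reshape(-1,3);C=im["image"].reshape(-1,3);k=~np.isnan(P[:,0]);Ps.append((P[k],C[k]))
    print(n,im["cam_to_world"][:3,3],im["K"][0,0])
P=np.vstack([p for p,_ in Ps]);C=np.vstack([c for _,c in Ps])
np.savez("c0.npz",P=P,C=C)
def rect(lo,hi,lab):
    m=np.all((P>lo)&(P<hi),1);q=P[m]
    r=cv2.minAreaRect((q[:,:2]*1000).astype(np.float32));print(lab,len(q),r)
    return q
rect([.35,.1,.04],[.5,.27,.08],"scoop handle")
rect([.35,-.06,.04],[.47,.08,.08],"tray handle")
rect([.5,.3,.12],[.75,.55,.16],"tin handle")
rect([.5,.3,.105],[.75,.55,.12],"tin top")
rect([.5,.3,.02],[.75,.55,.12],"tin body")
rect([.5,-.45,.016],[.8,-.08,.03],"frame")
for n in ["scene","side"]:
    pass
```

```text
scene [1.18194852 0.81511261 1.14943544] 439.82376071163196
side [ 0.28474426 -1.0519734   0.70826548] 448.73918438940404
scoop handle 480 ((435.5926513671875, 205.1831512451172), (29.78773307800293, 94.23442077636719), 79.60842895507812)
tray handle 444 ((413.6036376953125, 8.909372329711914), (31.134172439575195, 87.07991027832031), 88.80726623535156)
tin handle 314 ((636.6978759765625, 423.3190002441406), (77.76959228515625, 25.005321502685547), 10.286116600036621)
tin top 1421 ((637.5347900390625, 425.80364990234375), (98.15010070800781, 125.06288146972656), 12.3045072555542)
tin body 2491 ((636.8995971679688, 425.8978576660156), (100.76821899414062, 128.60562133789062), 11.383023262023926)
frame 2175 ((638.9833984375, -266.29034423828125), (268.1869812011719, 154.744873046875), 74.70854949951172)
```

View pics/both0.png

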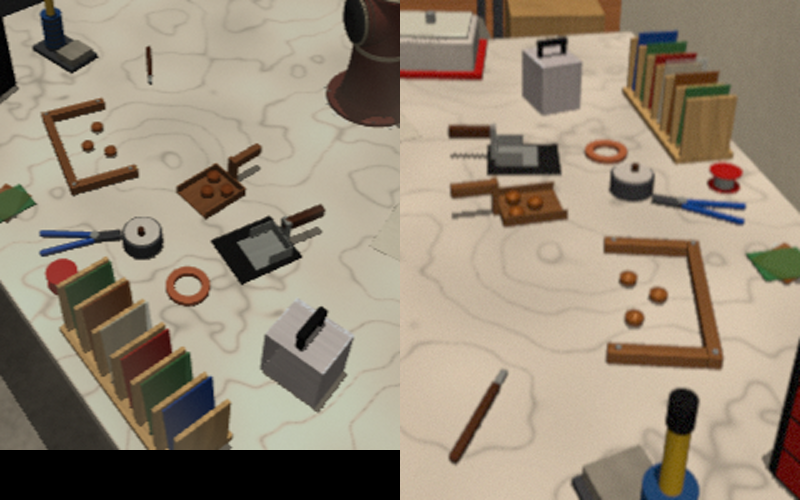

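```bash
cat >> h.py <<'E'
def down(yaw_deg,tilt_deg=0):
    """tool down with tool x axis at world yaw; tilt = turn about tool y"""
    c,s=np.cos(np.radians(yaw_deg)),np.sin(np.radians(yaw_deg))
    M=np.array([[c,s,0],[s,-c,0],[0,0,-1.]])
    return M@R.from_rotvec([0,np.radians(tilt_deg),0]).as_matrix()
def cur():
    o=ctrl.get_obs();return np.array(o["tool_pos"]),R.from_rotvec(o["tool_rot"]).as_matrix()
def plan(p1,R1,N,start=None,lab=""):
    p0,R0=start if start else cur()
    def step(p0,R0,N):
        d=R.from_matrix(R0.T@R1).as_rotvec()/N
        D=R.from_rotvec(d).as_matrix();S=sum(np.linalg.matrix_power(D,k) for k in range(N))
        dp=np.linalg.solve(S,R0.T@(np.asarray(p1)-p0));return dp/.06,d/.1
    a,b=step(p0,R0,N);a=np.round(a,2);b=np.round(b,2)
    p,Q=p0.copy(),R0.copy()
    for _ in range(N): p=p+Q@a*.06;Q=Q@R.from_rotvec(b*.1).as_matrix()
    e,f=step(p,Q,1)
    print(lab,N,"x",[float(v) for v in np.r_[a,b]],"then",[float(v) for v in np.round(np.r_[e,f],2)])
    return np.array(p1),R1
E
python3 - <<'E'
from h import *
g=np.array([.637,.424])
s=plan([*g,.24],down(191),11)
s=plan([*g,.123],down(191),3,s)
# rack location
d=np.load("c0.npz");P=d["P"];m=(P[:,0]>.7)&(P[:,1]>.1)&(P[:,2]>.03)&(P[:,0]<1.1);q=P[m];print(np.round(np.percentile(q,[1,10,50,90,99],axis=0),3))
E
```

```text
11 x [-0.73, -0.23, -0.01, -0.0, -0.0, -0.42] then [-0.04, 0.02, -0.04, -0.0, -0.0, -0.02]
 3 x [0.0, 0.0, 0.65, 0.0, 0.0, 0.0] then [0.0, 0.0, -0.0, 0.0, 0.0, 0.0]
[[0.754 0.108 0.033]
 [0.827 0.129 0.06 ]
 [0.88  0.354 0.13 ]
 [0.982 2.227 0.331]
 [1.088 2.246 0.481]]
```

>>> {"method": "jog_arm", "body": {
  "commands": [-0.73,-0.23,-0.01,0,0,-0.42,85,-0.73,-0.23,-0.01,0,0,-0.42,85,-0.73,-0.23,-0.01,0,0,-0.42,85,-0.73,-0.23,-0.01,0,0,-0.42,85,-0.73,-0.23,-0.01,0,0,-0.42,85,-0.73,-0.23,-0.01,0,0,-0.42,85,-0.73,-0.23,-0.01,0,0,-0.42,85,-0.73,-0.23,-0.01,0,0,-0.42,85,-0.73,-0.23,-0.01,0,0,-0.42,85,-0.73,-0.23,-0.01,0,0,-0.42,85,-0.73,-0.23,-0.01,0,0,-0.42,85,-0.04,0.02,-0.04,0,0,-0.02,85,0,0,0,0,0,0,85,0,0,0,0,0,0,85]
}}

```text
t: 3.05
tool_pos: [0.6362, 0.4246, 0.2406]
tool_rot: [0.303, -3.127, -0.0]
contact_force: [0.3, -0.0, 0.0]
opening: 0.0847
grip_force: 0.0
```

```bash
python3 - <<'E'
from h import *
st()
im=eyes.get_image("wrist");save(im,"w1.png");print(im["K"],im["cam_to_world"])
for n in ["tin","tin_grip"]:
    for d in nets.silhouettes("wrist",n)[:2]: print(n,d["p"],d["bbox"])
def wcloud(im):
    K=im["K"];z=im["z_map"];v,u=np.mgrid[0:420,0:560].astype(float)
    a=(u-K[0,2])/K[0,0];b=(v-K[1,2])/K[1,1];r=np.hypot(a,b)+1e-9;t=np.tan(np.minimum(r,1.5))/r
    P=np.stack([a*t*z,-b*t*z,-z,np.ones_like(z)],-1)@im["cam_to_world"].T
    P=P[...,:3];P[z==0]=np.nan;return P
P=wcloud(im);q=P[(P[...,2]>.12)&(P[...,2]<.16)&(np.abs(P[...,0]-.637)<.06)&(np.abs(P[...,1]-.424)<.05)]
print(len(q),np.nanmedian(q,0),cv2.minAreaRect((q[:,:2]*1000).astype(np.float32)))
q=P[(P[...,2]>.105)&(P[...,2]<.118)&(np.abs(P[...,0]-.637)<.1)&(np.abs(P[...,1]-.424)<.1)]
print(len(q),np.nanmedian(q,0),cv2.minAreaRect((q[:,:2]*1000).astype(np.float32)))
E
cat >> h.py <<'E'
def wcloud(im):
    K=im["K"];z=im["z_map"];v,u=np.mgrid[0:420,0:560].astype(float)
    a=(u-K[0,2])/K[0,0];b=(v-K[1,2])/K[1,1];r=np.hypot(a,b)+1e-9;t=np.tan(np.minimum(r,1.5))/r
    P=np.stack([a*t*z,-b*t*z,-z,np.ones_like(z)],-1)@im["cam_to_world"].T
    P=P[...,:3];P[z==0]=np.nan;return P
E
```

```text
t 3.05 pos [0.6362 0.4246 0.2406] rot
 [[-0.981 -0.192 -0.   ]
 [-0.192  0.981  0.   ]
 [ 0.     0.    -1.   ]] q [ 0.49  0.37  1.23  0.    1.54 -1.27] F [ 0.3 -0.   0. ] open 0.08473282698725916 0.0
[[325.1922621    0.         281.72769792]
 [  0.         325.1922621  213.02215796]
 [  0.           0.           1.        ]] [[-1.92666336e-01 -9.29734011e-01 -3.13806232e-01  5.55530961e-01]
 [ 9.81264050e-01 -1.82789797e-01 -6.08995498e-02  4.08440112e-01]
 [-7.40194607e-04 -3.19660067e-01  9.47532001e-01  3.82998506e-01]
 [ 0.00000000e+00  0.00000000e+00  0.00000000e+00  1.00000000e+00]]
tin 0.69 [219.9, 139.8, 351.6, 258.1]
tin_grip 0.67 [221.1, 137.3, 351.6, 256.7]
tin_grip 0.3 [1.2, 0.0, 50.2, 84.9]
1836 [0.63133022 0.42663189 0.14956828] ((635.6007690429688, 427.120361328125), (68.95787048339844, 15.942670822143555), 11.852972984313965)
11002 [0.63086795 0.42235066 0.11181332] ((636.3134155273438, 427.3891296386719), (92.9642333984375, 112.49764251708984), 12.227509498596191)
```

View pics/w1.png

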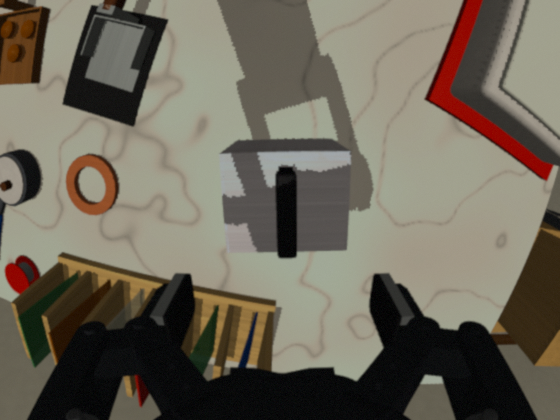

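Run:
```python
from h import *
np.save("q1.npy",np.r_[ctrl.get_obs()["q"],ctrl.get_obs()["tool_pos"]]);print(ctrl.get_obs()["q"])
s=plan([.6356,.4271,.123],down(191.9),3)
e=np.array([np.cos(.66),np.sin(.66)]) 
s2=plan([.6356,.4271,.26],down(191.9),3,s)
az=38
e=np.array([np.cos(np.radians(az)),np.sin(np.radians(az))])
s3=plan([*(e*.70),.27],down(180+az,-35),8,s2)
```

```text
[ 4.91187969e-01  3.71458936e-01  1.23136673e+00  3.89323193e-05
  1.53859417e+00 -1.27288277e+00]
 3 x [0.0, 0.01, 0.65, 0.0, 0.0, -0.05] then [0.0, 0.01, 0.01, 0.0, 0.0, 0.01]
 3 x [0.0, 0.0, -0.76, 0.0, 0.0, 0.0] then [0.0, 0.0, -0.0, 0.0, 0.0, 0.0]
 8 x [0.15, 0.08, -0.06, -0.17, -0.75, -0.55] then [0.0, -0.01, -0.01, -0.03, -0.01, -0.0]
```

Run:
```python
from h import *
s2=(np.array([.6356,.4271,.26]),down(191.9))
a=np.radians(31);e=np.array([np.cos(a),np.sin(a)]);C=np.array([.489,.382])
s3=plan([*(C+e*.08),.27],down(211,-35),8,s2)
```

```text
8 x [0.15, 0.05, -0.06, -0.13, -0.76, -0.4] then [-0.02, -0.01, -0.01, 0.01, 0.03, -0.03]
```

>>> {"method": "jog_arm", "body": {
  "commands": [0,0.01,0.65,0,0,-0.05,85,0,0.01,0.65,0,0,-0.05,85,0,0.01,0.65,0,0,-0.05,85,0,0.01,0.01,0,0,0.01,85,0,0,0,0,0,0,0,0,0,0,0,0,0,0,0,0,0,0,0,0,0,0,0,0,0,0,0,0,0,0,0,0,0,0,0,0,0,0,0,0,0,0,0,0,-0.4,0,0,0,0,0,0,-0.4,0,0,0,0,0,0,-0.76,0,0,0,0,0,0,-0.72,0,0,0,0,0,0,0,0,0,0,0],
  "newtons": 70
}}

```text
t: 5.08
tool_pos: [0.639, 0.4273, 0.2676]
tool_rot: [-0.322, 3.114, 0.006]
contact_force: [0.3, -0.4, -2.3]
opening: 0.0147
grip_force: 68.6
```

>>> {"method": "jog_arm", "body": {
  "commands": [0.15,0.05,-0.06,-0.13,-0.76,-0.4,0,0.15,0.05,-0.06,-0.13,-0.76,-0.4,0,0.15,0.05,-0.06,-0.13,-0.76,-0.4,0,0.15,0.05,-0.06,-0.13,-0.76,-0.4,0,0.15,0.05,-0.06,-0.13,-0.76,-0.4,0,0.15,0.05,-0.06,-0.13,-0.76,-0.4,0,0.15,0.05,-0.06,-0.13,-0.76,-0.4,0,0.15,0.05,-0.06,-0.13,-0.76,-0.4,0,0,0,0,0,0,0,0,0,0,0,0,0,0,0]
}}

```text
t: 6.32
tool_pos: [0.5578, 0.4224, 0.2677]
tool_rot: [-0.673, 2.453, 0.216]
contact_force: [0.0, -0.5, -2.7]
opening: 0.0147
grip_force: 68.6
```

Run:
```python
from h import *
st()
a=np.radians(31);e=np.array([np.cos(a),np.sin(a)]);C=np.array([.489,.382])
from scipy.optimize import least_squares
o=ctrl.get_obs()
D=[([1.18,.053,1.613,0,1.476],[.1675,.6015,.23]),(np.load("q1.npy")[:5],np.load("q1.npy")[6:9]),(o["q"][:5],o["tool_pos"])]
def fk(q,k):
    A,L1,L2,h,d,off=k
    q2=q[1];q23=q2+q[2];t=q23+q[4]
    r=A+L1*np.sin(q2)+L2*np.sin(q23)+off*np.cos(q23)+d*np.sin(t);z=h+L1*np.cos(q2)+L2*np.cos(q23)-off*np.sin(q23)+d*np.cos(t);return r,z
def res(k):
    out=[]
    for q,p in D:
        r,z=fk(q,k);out+=[r-np.sqrt(p[0]**2+p[1]**2-.0748**2),z-p[2]]
    return out+list(1e-3*(np.array(k)-[0,.45,.45,.2,.2,0]))
k=least_squares(res,[0,.45,.45,.2,.2,0]);print(np.round(k.x,3),np.abs(k.fun[:6]).max())
```

```text
t 6.33 pos [0.5578 0.4224 0.2677] rot
 [[-0.704 -0.511  0.493]
 [-0.417  0.859  0.295]
 [-0.574  0.002 -0.819]] q [ 0.54 -0.14  1.82 -0.    0.85 -1.56] F [ 0.  -0.5 -2.7] open 0.014701205544725078 68.62721085548401
[-0.052  0.46   0.644  0.059  0.288 -0.061] 0.0004228129302432937
```

Run:
```python
from h import *
from scipy.optimize import least_squares
k=[-0.052,0.46,0.644,0.059,0.288,-0.061]
def fk(q2,q3,q5):
    A,L1,L2,h,d,off=k
    q23=q2+q3;t=q23+q5
    return A+L1*np.sin(q2)+L2*np.sin(q23)+off*np.cos(q23)+d*np.sin(t),h+L1*np.cos(q2)+L2*np.cos(q23)-off*np.sin(q23)+d*np.cos(t),t
a=np.radians(31);e=np.array([np.cos(a),np.sin(a)]);C=np.array([.489,.382])
for lean in [20,30,38]:
  for rc in [.60,.62,.65,.70]:
    l=np.radians(lean);Cr=C+e*(rc-.62)
    h=Cr+e*(.056-.142*np.cos(l)+.046*np.sin(l)+.019*np.cos(l));z=.142*np.sin(l)+.046*np.cos(l)-.019*np.sin(l)+.002
    r=np.sqrt(h@h-.0748**2)
    s=least_squares(lambda q:np.array(fk(*q))-[r,z,np.pi-np.radians(90-lean)],[-.2,1.9,.5]);print(lean,rc,np.round(h,3),round(z,3),np.round(s.x,2),s.cost<1e-8)
```

```text
20 0.6 [0.434 0.349] 0.087 [-0.61  2.67 -0.14] True
20 0.62 [0.451 0.359] 0.087 [-0.54  2.63 -0.17] True
20 0.65 [0.477 0.375] 0.087 [-0.44  2.57 -0.21] True
20 0.7 [0.52  0.401] 0.087 [-0.29  2.46 -0.25] True
30 0.6 [0.448 0.358] 0.103 [-0.56  2.54  0.11] True
30 0.62 [0.465 0.368] 0.103 [-0.5   2.5   0.09] True
30 0.65 [0.491 0.383] 0.103 [-0.41  2.44  0.06] True
30 0.7 [0.534 0.409] 0.103 [-0.27  2.34  0.02] True
38 0.6 [0.461 0.365] 0.114 [-0.48  2.42  0.3 ] True
38 0.62 [0.478 0.376] 0.114 [-0.43  2.39  0.28] True
38 0.65 [0.504 0.391] 0.114 [-0.35  2.33  0.25] True
38 0.7 [0.547 0.417] 0.114 [-0.22  2.23  0.23] True
```

Run:
```python
from h import *
a=np.radians(31);e=np.array([np.cos(a),np.sin(a)]);C=np.array([.489,.382])
l=np.radians(35)
h=C+e*(.056-.142*np.cos(l)+.046*np.sin(l)+.019*np.cos(l));z=.142*np.sin(l)+.046*np.cos(l)-.019*np.sin(l)+.001
s=plan([*h,z],down(211,-55),8)
```

```text
8 x [0.38, 0.0, 0.1, -0.0, -0.43, -0.01] then [-0.02, 0.01, -0.01, -0.01, -0.04, 0.03]
```

>>> {"method": "jog_arm", "body": {
  "commands": [0.38,0,0.1,0,-0.43,-0.01,0,0.38,0,0.1,0,-0.43,-0.01,0,0.38,0,0.1,0,-0.43,-0.01,0,0.38,0,0.1,0,-0.43,-0.01,0,0.38,0,0.1,0,-0.43,-0.01,0,0.38,0,0.1,0,-0.43,-0.01,0,0.38,0,0.1,0,-0.43,-0.01,0,0.36,0.01,0.09,0,-0.47,0,0,0,0,0,0,0,0,0,0,0,0,0,0,0,0]
}}

```text
t: 7.58
tool_pos: [0.4745, 0.3733, 0.1103]
tool_rot: [-0.589, 2.116, 0.304]
contact_force: [-0.6, -0.2, -2.5]
opening: 0.0149
grip_force: 68.8
```

Run:
```python
from h import *
st()
im=eyes.get_image("side");save(im,"s2.png",(170,80,370,230),3)
```

```text
t 7.58 pos [0.4745 0.3733 0.1103] rot
 [[-0.489 -0.516  0.703]
 [-0.297  0.857  0.422]
 [-0.82  -0.002 -0.572]] q [ 0.55 -0.28  2.35 -0.04  0.11 -1.54] F [-0.6 -0.2 -2.5] open 0.014872580282176718 68.7709379196167
```

View pics/s2.png

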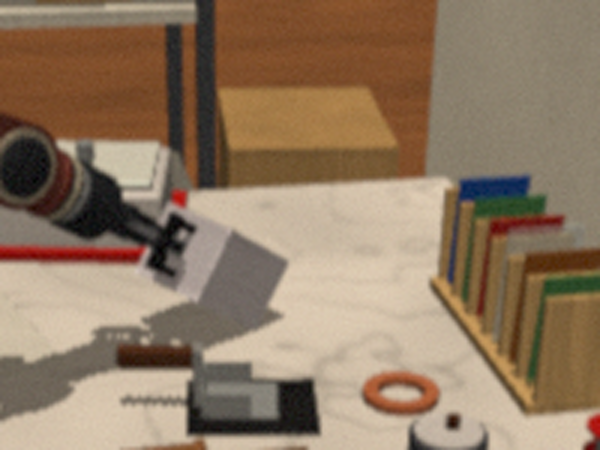

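>>> {"method": "jog_arm", "body": {
  "commands": [0.04,0,0.03,0,0,0,0,0,0,0,0,0,0,0,0,0,0,0,0,0,85,0,0,0,0,0,0,85,0,0,0,0,0,0,85,0,0,0,0,0,0,85,0,0,0,0,0,0,85,0,0,0,0,0,0,85,-0.3,0,-0.3,0,0,0,85,-0.5,0,-0.45,0,0,0,85,-0.8,0,-0.57,0,0,0,85,-0.8,0,-0.57,0,0.3,0,85,-0.8,0,-0.5,0,0.6,0,85]
}}

```text
t: 9.25
tool_pos: [0.4675, 0.37, 0.3483]
tool_rot: [-0.614, 2.201, 0.283]
contact_force: [1.5, -0.4, -0.4]
opening: 0.0851
grip_force: 0.0
```

Run:
```python
from h import *
st()
for n in ["side","scene"]:
    im=eyes.get_image(n);P=cloud(im)
    d=nets.silhouettes(n,"tin")[:1]
    q=P[(P[...,2]>.084)&(P[...,2]<.1)&(np.abs(P[...,0]-.49)<.11)&(np.abs(P[...,1]-.38)<.11)]
    print(n,d[0]["p"],d[0]["bbox"],len(q),cv2.minAreaRect((q[:,:2]*1000).astype(np.float32)))
im=eyes.get_image("wrist");save(im,"w3.png")
save(eyes.get_image("side"),"s3.png",(150,90,350,230),2)
# tray/scoop plans
```

```text
t 9.25 pos [0.4675 0.37   0.3483] rot
 [[-0.55  -0.516  0.657]
 [-0.334  0.856  0.394]
 [-0.766 -0.002 -0.643]] q [ 0.55 -0.59  2.11 -0.01  0.75 -1.56] F [ 1.5 -0.4 -0.4] open 0.08513607500720345 0.0
side 0.57 [213.4, 157.1, 254.8, 195.7] 201 ((490.0321350097656, 380.5582275390625), (118.3541030883789, 121.11264038085938), 32.17668914794922)
scene 0.93 [354.4, 260.1, 401.5, 316.8] 261 ((494.1723937988281, 381.811767578125), (119.71074676513672, 112.06123352050781), 31.207550048828125)
```

View pics/s3.png

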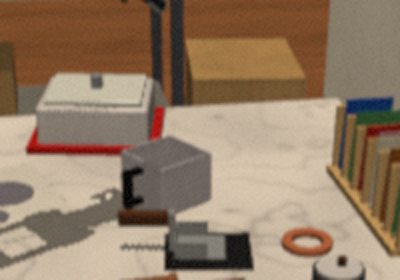

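Run:
```python
from h import *
s=plan([.419,.009,.20],down(178.8),12)
```

```text
12 x [0.28, -0.48, 0.07, 0.2, 0.71, 0.44] then [-0.04, -0.03, -0.02, 0.01, -0.05, 0.01]
```

>>> {"method": "jog_arm", "body": {
  "commands": [0.28,-0.48,0.07,0.2,0.71,0.44,85,0.28,-0.48,0.07,0.2,0.71,0.44,85,0.28,-0.48,0.07,0.2,0.71,0.44,85,0.28,-0.48,0.07,0.2,0.71,0.44,85,0.28,-0.48,0.07,0.2,0.71,0.44,85,0.28,-0.48,0.07,0.2,0.71,0.44,85,0.28,-0.48,0.07,0.2,0.71,0.44,85,0.28,-0.48,0.07,0.2,0.71,0.44,85,0.28,-0.48,0.07,0.2,0.71,0.44,85,0.28,-0.48,0.07,0.2,0.71,0.44,85,0.28,-0.48,0.07,0.2,0.71,0.44,85,0.28,-0.48,0.07,0.2,0.71,0.44,85,0,0,0,0,0,0,85,0,0,0,0,0,0,85]
}}

```text
t: 11.3
tool_pos: [0.4168, 0.012, 0.1987]
tool_rot: [-0.03, -3.137, -0.005]
contact_force: [0.2, -0.5, -0.1]
opening: 0.085
grip_force: 0.0
```

Run:
```python
from h import *
st()
im=eyes.get_image("wrist");P=wcloud(im);save(im,"w4.png")
q=P[(P[...,2]>.055)&(P[...,2]<.075)&(P[...,0]>.34)&(P[...,0]<.5)&(np.abs(P[...,1]-.009)<.05)]
print(len(q),cv2.minAreaRect((q[:,:2]*1000).astype(np.float32)),np.percentile(q,[1,99],axis=0))
q=P[(P[...,2]>.016)&(P[...,2]<.026)&(P[...,0]>.4)&(P[...,0]<.6)&(np.abs(P[...,1]-.009)<.06)]
print(len(q),cv2.minAreaRect((q[:,:2]*1000).astype(np.float32)))
```

```text
t 11.3 pos [0.4168 0.012  0.1987] rot
 [[-1.     0.019 -0.005]
 [ 0.019  1.     0.003]
 [ 0.005  0.003 -1.   ]] q [-0.15 -0.46  2.11  0.    1.5  -1.7 ] F [ 0.2 -0.5 -0.1] open 0.08496503007107928 0.0
1807 ((409.5293884277344, 9.320048332214355), (80.31573486328125, 21.524507522583008), 0.005676633678376675) [[ 0.37011333 -0.00118388  0.05888433]
 [ 0.44879304  0.01893948  0.06536432]]
2062 ((499.9075927734375, 11.372417449951172), (119.4437484741211, 97.08892059326172), 1.653673768043518)
```

View pics/w4.png

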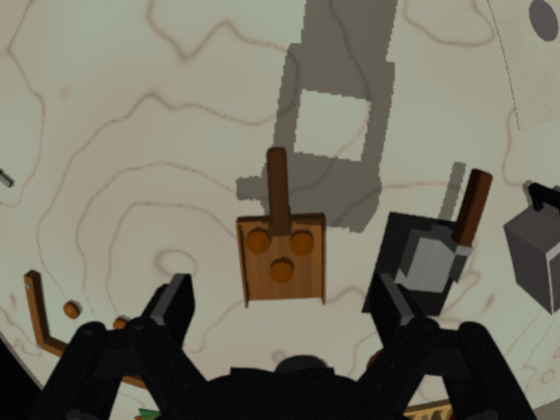

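```bash
cat >> h.py <<'E'
def carry(lip,psi,th,rel,L):
    """tool pose so that lip centre (L,0,0 in the thing) is at lip, thing yaw psi, nose-down th; rel = TCP in thing frame"""
    M=R.from_euler("ZY",[psi,th],degrees=True).as_matrix()
    o=np.asarray(lip)-M@[L,0,0];return o+M@np.asarray(rel),M@np.diag([-1,1,-1.])
def e_(d): d=np.radians(d);return np.array([np.cos(d),np.sin(d),0])
_k=[-0.052,0.46,0.644,0.059,0.288,-0.061]
def ik(p,t):
    from scipy.optimize import least_squares
    A,L1,L2,h,d,off=_k;r=np.sqrt(p[0]**2+p[1]**2-.0748**2)
    def f(q):
        q23=q[0]+q[1]
        return [A+L1*np.sin(q[0])+L2*np.sin(q23)+off*np.cos(q23)+d*np.sin(t)-r,h+L1*np.cos(q[0])+L2*np.cos(q23)-off*np.sin(q23)+d*np.cos(t)-p[2]]
    s=least_squares(f,[0,1.7]);q1=np.arctan2(p[1],p[0])-np.arcsin(.0748/np.hypot(p[0],p[1]))
    print("ik q1deg",round(np.degrees(q1),1),np.round([s.x[0],s.x[1],t-s.x.sum()],2),s.cost<1e-7)
E
python3 - <<'E'
from h import *
s=plan([.4145,.0095,.033],down(181.5),4)
s=plan([.4145,.0095,.21],down(181.5,-8),4,s)
C=np.array([.491,.381,0]);rel=[-.09,0,.033]
lip=C+e_(31)*-.025
lip[2]=.13;p,Q=carry(lip,31,-8,rel,.055);ik(p,np.pi-np.radians(8));s=plan(p,Q,14,s,"carry")
lip[2]=.102;p,Q=carry(lip,31,0,rel,.055);ik(p,np.pi);s=plan(p,Q,3,s,"level")
for th in [38]: 
    p,Q=carry(lip,31,th,rel,.055);print(p);ik(p,np.pi+np.radians(th))
p,Q=carry(lip,31,12,rel,.055);s=plan(p,Q,4,s,"t12")
p,Q=carry(lip,31,38,rel,.055);s=plan(p,Q,15,s,"t38")
E
```

```text
4 x [0.01, -0.01, 0.69, 0.01, -0.01, -0.11] then [-0.01, -0.01, 0.01, -0.01, 0.0, -0.01]
 4 x [-0.04, 0.0, -0.74, -0.0, -0.35, -0.0] then [0.01, -0.0, 0.01, -0.0, 0.0, -0.0]
ik q1deg 30.9 [-0.42  2.17  1.26] True
carry 14 x [0.01, 0.35, 0.08, -0.05, 0.0, -0.36] then [-0.05, -0.0, 0.0, -0.02, -0.0, -0.06]
ik q1deg 30.9 [-0.32  2.1   1.36] True
level 3 x [-0.01, -0.0, 0.04, 0.0, 0.47, -0.0] then [-0.01, -0.0, 0.01, 0.0, -0.01, -0.0]
[0.38904447 0.31973893 0.21727527]
ik q1deg 30.9 [0.18 1.59 2.04] True
t12 4 x [-0.03, 0.0, -0.13, 0.0, 0.52, 0.0] then [-0.01, -0.0, 0.02, 0.0, 0.01, 0.0]
t38 15 x [-0.02, 0.0, -0.07, -0.0, 0.3, 0.0] then [0.04, 0.0, -0.03, 0.0, 0.04, 0.0]
```

>>> {"method": "jog_arm", "body": {
  "commands": [0.01,-0.01,0.69,0.01,-0.01,-0.11,85,0.01,-0.01,0.69,0.01,-0.01,-0.11,85,0.01,-0.01,0.69,0.01,-0.01,-0.11,85,0,-0.02,0.7,0,-0.01,-0.12,85,0,0,0,0,0,0,85,0,0,0,0,0,0,0,0,0,0,0,0,0,0,0,0,0,0,0,0,0,0,0,0,0,0,0,0,0,0,0,0,0,0,0,0,0,-0.1,0,-0.1,0,0,-0.04,0,-0.3,0,-0.35,0,0,-0.04,0,-0.5,0,-0.35,0,0,-0.04,0,-0.74,0,-0.35,0,0,-0.04,0,-0.74,0,-0.26,0,0,0,0,-0.6,0,0,0,0,0,0,0,0,0,0,0,0],
  "newtons": 100
}}

```text
$.commands: bad value
```

Run:
```python
from h import *
st()
im=eyes.get_image("side");P=cloud(im);save(im,"s5.png",(150,120,330,260),3)
```

```text
t 11.35 pos [0.417  0.0122 0.1992] rot
 [[-1.     0.019 -0.004]
 [ 0.019  1.     0.003]
 [ 0.004  0.003 -1.   ]] q [-0.15 -0.46  2.11  0.    1.5  -1.7 ] F [-0.4 -0.1 -0.2] open 0.08499146253823629 0.0
```

View pics/s5.png

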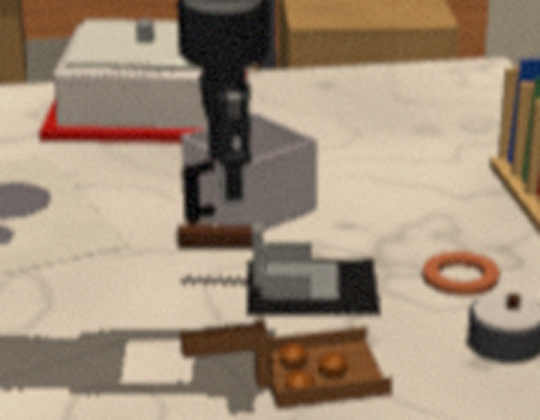

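>>> {"method": "jog_arm", "body": {
  "commands": [0.01,-0.01,0.69,0.01,-0.01,-0.11,85,0.01,-0.01,0.69,0.01,-0.01,-0.11,85,0.01,-0.01,0.69,0.01,-0.01,-0.11,85,0,-0.02,0.7,0,-0.01,-0.12,85,0,0,0,0,0,0,85,0,0,0,0,0,0,0,0,0,0,0,0,0,0,0,0,0,0,0,0,0,0,0,0,0,0,0,0,0,0,0,0,0,0,0,0,0,-0.1,0,-0.1,0,0,-0.04,0,-0.3,0,-0.35,0,0,-0.04,0,-0.5,0,-0.35,0,0,-0.04,0,-0.74,0,-0.35,0,0,-0.04,0,-0.74,0,-0.26,0,0,0,0,-0.6,0,0,0,0,0,0,0,0,0,0,0],
  "newtons": 100
}}

```text
t: 13.52
tool_pos: [0.4106, 0.0083, 0.2156]
tool_rot: [-0.038, 2.993, -0.001]
contact_force: [-0.3, -0.6, -2.4]
opening: 0.0163
grip_force: 97.7
```

Run:
```python
from h import *
st()
im=eyes.get_image("side");P=cloud(im);save(im,"s6.png",(150,90,330,260),3)
```

```text
t 13.53 pos [0.4106 0.0083 0.2156] rot
 [[-0.989 -0.025  0.147]
 [-0.025  1.     0.001]
 [-0.147 -0.002 -0.989]] q [-0.18 -0.62  2.19  0.03  1.43 -1.78] F [-0.3 -0.6 -2.4] open 0.0163259213179883 97.68944978713989
```

View pics/s6.png

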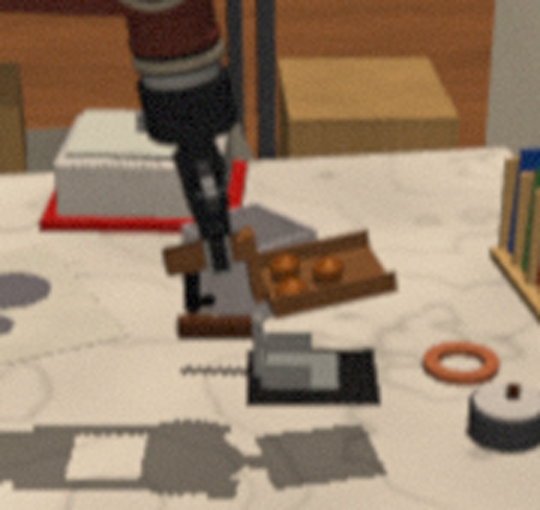

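```bash
cat >> h.py <<'E'
def tin():
    im=eyes.get_image("scene");P=cloud(im)
    q=P[(P[...,2]>.084)&(P[...,2]<.1)&(np.abs(P[...,0]-.49)<.15)&(np.abs(P[...,1]-.38)<.12)]
    print("tin",len(q),np.round(q.mean(0),3),cv2.minAreaRect((q[:,:2]*1000).astype(np.float32)))
E
python3 - <<'E'
from h import *
tin()
C=np.array([.491,.381,0]);rel=[-.09,0,.033]
lip=C+e_(31)*-.025
lip[2]=.135;p,Q=carry(lip,31,-8,rel,.055);s=plan(p,Q,13,None,"carry")
E
```

```text
tin 244 [0.497 0.384 0.09 ] ((494.3619689941406, 381.91802978515625), (117.26067352294922, 112.11952209472656), 31.270254135131836)
carry 13 x [-0.0, 0.38, 0.08, -0.06, 0.0, -0.39] then [0.0, -0.05, 0.04, 0.05, 0.02, -0.03]
```

>>> {"method": "jog_arm", "body": {
  "commands": [0,0.1,0.02,-0.02,0,-0.1,0,0,0.28,0.06,-0.04,0,-0.29,0,0,0.38,0.08,-0.06,0,-0.39,0,0,0.38,0.08,-0.06,0,-0.39,0,0,0.38,0.08,-0.06,0,-0.39,0,0,0.38,0.08,-0.06,0,-0.39,0,0,0.38,0.08,-0.06,0,-0.39,0,0,0.38,0.08,-0.06,0,-0.39,0,0,0.38,0.08,-0.06,0,-0.39,0,0,0.38,0.08,-0.06,0,-0.39,0,0,0.38,0.08,-0.06,0,-0.39,0,0,0.38,0.08,-0.06,0,-0.39,0,0,0.38,0.08,-0.06,0,-0.39,0,0,0.28,0.06,-0.04,0,-0.29,0,0,0.1,0.02,-0.02,0,-0.1,0,0,0,0,0,0,0,0]
}}

```text
t: 15.62
tool_pos: [0.3407, 0.2939, 0.1498]
tool_rot: [-0.8, 2.899, 0.063]
contact_force: [0.6, -0.4, -3.2]
opening: 0.0165
grip_force: 97.8
```

Run:
```python
from h import *
st();tin()
a=eyes.get_image("scene")["image"][180:340,290:430,::-1];b=eyes.get_image("side")["image"][110:270,160:300,::-1]
cv2.imwrite("pics/b7.png",cv2.resize(np.hstack([a,b]),None,fx=2.8,fy=2.8,interpolation=cv2.INTER_CUBIC))
C=np.array([.492,.3815,0]);rel=[-.09,0,.033]
lip=C+e_(31)*-.025
lip[2]=.102;p,Q=carry(lip,31,0,rel,.055);s=plan(p,Q,4,None,"level")
p,Q=carry(lip,31,12,rel,.055);s=plan(p,Q,4,s,"t12")
p,Q=carry(lip,31,38,rel,.055);s=plan(p,Q,11,s,"t38")
```

```text
t 15.62 pos [0.3407 0.2939 0.1498] rot
 [[-0.85  -0.513  0.118]
 [-0.508  0.858  0.075]
 [-0.14   0.004 -0.99 ]] q [ 0.54 -0.44  2.18  0.    1.26 -1.57] F [ 0.6 -0.4 -3.2] open 0.016539782072925415 97.82466888427734
tin 257 [0.497 0.384 0.09 ] ((494.0946044921875, 381.8966064453125), (118.10665130615234, 111.67759704589844), 31.184316635131836)
level 4 x [-0.01, -0.01, 0.07, 0.01, 0.36, -0.01] then [-0.01, 0.0, -0.01, 0.0, -0.02, 0.0]
t12 4 x [-0.03, -0.0, -0.13, 0.0, 0.52, 0.0] then [-0.01, -0.0, 0.02, 0.0, 0.01, 0.0]
t38 11 x [-0.02, -0.0, -0.1, -0.0, 0.41, 0.0] then [-0.05, -0.0, -0.0, 0.0, 0.03, 0.0]
```

View pics/b7.png

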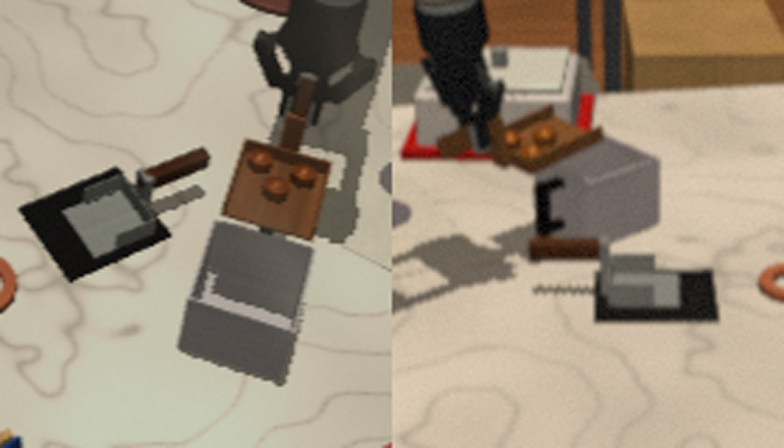

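>>> {"method": "jog_arm", "body": {
  "commands": [-0.01,-0.01,0.07,0.01,0.36,-0.01,0,-0.01,-0.01,0.07,0.01,0.36,-0.01,0,-0.01,-0.01,0.07,0.01,0.36,-0.01,0,-0.02,-0.01,0.06,0.01,0.34,-0.01,0,0,0,0,0,0,0,0]
}}

```text
t: 16.4
tool_pos: [0.3467, 0.2944, 0.1346]
tool_rot: [0.841, -3.026, -0.0]
contact_force: [-0.4, -0.4, -2.4]
opening: 0.0162
grip_force: 97.8
```

Run:
```python
from h import *
p0,Q0=cur();print(p0)
for n in ["scene","side"]:
    im=eyes.get_image(n);P=cloud(im).reshape(-1,3);c=im["image"].reshape(-1,3).astype(int)
    m=(c[:,0]>c[:,2]+35)&(P[:,2]>.095)&(P[:,2]<.16)&(np.abs(P[:,0]-.45)<.2)&(np.abs(P[:,1]-.36)<.15)
    q=(P[m]-[.492,.3815,0])@np.array([e_(31),e_(121),[0,0,1]]).T
    print(n,m.sum(),np.round(np.percentile(q,[1,5,95,99],axis=0),3))
    f=q[q[:,0]>np.percentile(q[:,0],90)];print(np.round(np.median(f,0),3))
```

```text
[0.34666128 0.29438841 0.13459499]
scene 845 [[-0.132 -0.05   0.096]
 [-0.12  -0.047  0.098]
 [-0.029  0.041  0.121]
 [-0.025  0.044  0.124]]
[-0.029  0.004  0.102]
side 581 [[-0.216 -0.052  0.098]
 [-0.205 -0.05   0.1  ]
 [-0.034  0.046  0.154]
 [-0.027  0.049  0.159]]
[-0.034  0.014  0.102]
```

>>> {"method": "jog_arm", "body": {
  "commands": [-0.03,0.03,-0.13,0,0.52,0,0,-0.03,0.02,-0.13,0,0.52,0,0,-0.03,0,-0.13,0,0.52,0,0,-0.04,0,-0.11,0,0.53,0,0,-0.02,0,-0.1,0,0.41,0,0,-0.02,0,-0.1,0,0.41,0,0,-0.02,0,-0.1,0,0.41,0,0,-0.02,0,-0.1,0,0.41,0,0,-0.02,0,-0.1,0,0.41,0,0,-0.02,0,-0.1,0,0.41,0,0,-0.02,0,-0.1,0,0.41,0,0,-0.02,0,-0.1,0,0.41,0,0,-0.02,0,-0.1,0,0.41,0,0,-0.02,0,-0.1,0,0.41,0,0,-0.04,0,-0.1,0,0.44,0,0,0,0,0,0,0,0,0,0,0,0,0,0,0,0]
}}

```text
t: 18.62
tool_pos: [0.387, 0.3223, 0.2184]
tool_rot: [0.668, -2.404, 0.229]
contact_force: [-0.5, 0.4, -1.7]
opening: 0.0162
grip_force: 98.0
```

Run:
```python
from h import *
st();tin()
a=eyes.get_image("scene")["image"][180:340,290:430,::-1];b=eyes.get_image("side")["image"][110:270,160:300,::-1]
cv2.imwrite("pics/b8.png",cv2.resize(np.hstack([a,b]),None,fx=2.8,fy=2.8,interpolation=cv2.INTER_CUBIC))
```

```text
t 18.62 pos [0.387  0.3223 0.2184] rot
 [[-0.676 -0.516 -0.526]
 [-0.408  0.857 -0.317]
 [ 0.614  0.    -0.789]] q [ 0.55  0.22  1.56  0.    2.03 -1.57] F [-0.5  0.4 -1.7] open 0.016227442086702997 98.00451993942261
tin 182 [0.519 0.396 0.09 ] ((495.0951843261719, 382.4252624511719), (116.41011810302734, 111.90335083007812), 31.139196395874023)
```

View pics/b8.png

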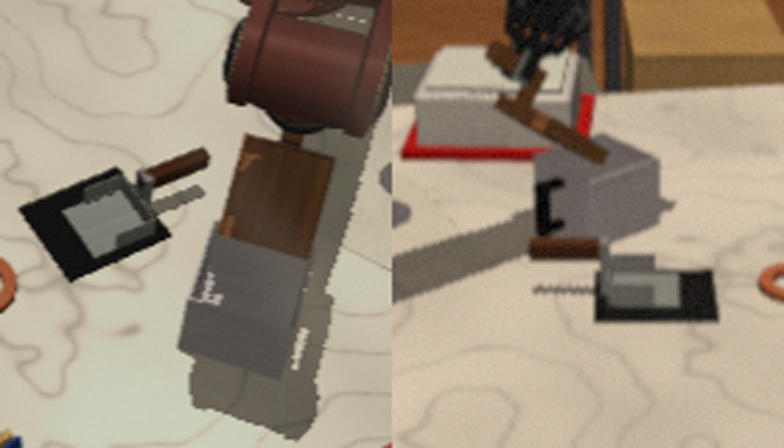

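Run:
```python
from h import *
C=np.array([.492,.3815,0]);rel=[-.09,0,.033]
lip=C+e_(31)*-.025
lip[2]=.15;p,Q=carry(lip,31,5,rel,.055);s=plan(p,Q,7,None,"level")
s=plan([.4145,.0095,.13],down(181.5),8,s,"back")
s=plan([.4145,.0095,.0335],down(181.5),3,s,"dn")
```

```text
level 7 x [0.08, -0.01, 0.1, -0.0, -0.82, 0.0] then [-0.02, 0.02, -0.03, 0.0, -0.01, 0.01]
back 8 x [0.05, -0.61, 0.14, -0.03, -0.11, 0.64] then [-0.01, -0.04, 0.01, 0.02, 0.02, 0.02]
dn 3 x [0.0, 0.0, 0.54, 0.0, 0.0, 0.0] then [0.0, 0.0, -0.01, 0.0, 0.0, 0.0]
```

>>> {"method": "jog_arm", "body": {
  "commands": [0.08,-0.01,0.1,0,-0.82,0,0,0.08,-0.01,0.1,0,-0.82,0,0,0.08,-0.01,0.1,0,-0.82,0,0,0.08,-0.01,0.1,0,-0.82,0,0,0.08,-0.01,0.1,0,-0.82,0,0,0.08,-0.01,0.1,0,-0.82,0,0,0.06,0.01,0.07,0,-0.83,0.01,0,0.05,-0.61,0.14,-0.03,-0.11,0.64,0,0.05,-0.61,0.14,-0.03,-0.11,0.64,0,0.05,-0.61,0.14,-0.03,-0.11,0.64,0,0.05,-0.61,0.14,-0.03,-0.11,0.64,0,0.05,-0.61,0.14,-0.03,-0.11,0.64,0,0.05,-0.61,0.14,-0.03,-0.11,0.64,0,0.05,-0.61,0.14,-0.03,-0.11,0.64,0,0.04,-0.65,0.15,-0.01,-0.09,0.66,0,0,0,0,0,0,0,0]
}}

```text
t: 20.78
tool_pos: [0.4142, 0.0082, 0.129]
tool_rot: [0.036, -3.14, -0.0]
contact_force: [0.3, 1.2, -1.2]
opening: 0.0164
grip_force: 98.2
```

Run:
```python
from h import *
st()
s=plan([.4145,.0095,.034],down(181.5),5,None,"dn")
```

```text
t 20.77 pos [0.4142 0.0082 0.129 ] rot
 [[-1.    -0.023 -0.002]
 [-0.023  1.     0.   ]
 [ 0.002  0.    -1.   ]] q [-0.16 -0.41  2.19 -0.    1.36 -1.75] F [ 0.3  1.2 -1.2] open 0.016437810347968724 98.18884134292603
dn 5 x [-0.0, 0.0, 0.32, 0.0, -0.0, -0.01] then [-0.01, 0.02, -0.02, 0.0, -0.02, 0.01]
```

Run:
```python
from h import *
s=plan([.435,.2,.2],down(169.6),5,(np.array([.4145,.0095,.214]),down(181.5)),"toscoop")
```

```text
toscoop 5 x [-0.03, 0.64, 0.05, 0.0, 0.0, 0.42] then [-0.01, -0.0, -0.02, 0.0, 0.0, -0.02]
```

>>> {"method": "jog_arm", "body": {
  "commands": [0,0,0.4,0,0,0,0,0,0,0.4,0,0,0,0,0,0,0.4,0,0,0,0,0,0,0.25,0,0,0,0,0,0,0.13,0,0,0,0,0,0,0,0,0,0,85,0,0,0,0,0,0,85,0,0,0,0,0,0,85,0,0,0,0,0,0,85,0,0,-0.5,0,0,0,85,0,0,-1,0,0,0,85,0,0,-1,0,0,0,85,0,0,-0.5,0,0,0,85]
}}

```text
t: 22.4
tool_pos: [0.4166, 0.0096, 0.2192]
tool_rot: [-0.042, 3.135, -0.001]
contact_force: [-0.2, 0.7, -0.6]
opening: 0.0846
grip_force: 0.0
```

>>> {"method": "jog_arm", "body": {
  "commands": [-0.03,0.64,0.05,0,0,0.42,85,-0.03,0.64,0.05,0,0,0.42,85,-0.03,0.64,0.05,0,0,0.42,85,-0.03,0.64,0.05,0,0,0.42,85,-0.03,0.64,0.05,0,0,0.42,85,0,0,0,0,0,0,85,0,0,0,0,0,0,85]
}}

```text
t: 23.28
tool_pos: [0.435, 0.2003, 0.1997]
tool_rot: [-0.287, -3.128, 0.001]
contact_force: [0.8, -1.0, 0.0]
opening: 0.0851
grip_force: 0.0
```

Run:
```python
from h import *
st();tin()
im=eyes.get_image("wrist");P=wcloud(im);save(im,"w9.png")
np.save("P9.npy",P)
q=P[(P[...,2]>.055)&(P[...,2]<.076)&(P[...,0]>.34)&(P[...,0]<.5)&(np.abs(P[...,1]-.205)<.05)]
print(len(q),cv2.minAreaRect((q[:,:2]*1000).astype(np.float32)),np.percentile(q,[1,99],axis=0))
v=np.linalg.svd(q-q.mean(0))[2][0] if len(q)<5000 else 0;print(v,q.mean(0))
# tray level? jewels in frame from both fixed cams
for c in ["scene","side"]:
    im=eyes.get_image(c);P=cloud(im);I=im["image"].astype(int)
    q=P[(P[...,0]>.36)&(P[...,0]<.46)&(np.abs(P[...,1]-.01)<.03)&(P[...,2]>.058)];print(c,"tray handle z",np.round(np.percentile(q[:,2],[10,50,90]),3),len(q))
    f=(P-[.629,-.2636,0])@np.array([e_(-15.3),e_(74.7),[0,0,1]]).T
    m=(np.abs(f[...,0]+.03)<.09)&(np.abs(f[...,1])<.10)&(f[...,2]>.006)&(f[...,2]<.04)
    n,l,s,ce=cv2.connectedComponentsWithStats(m.astype(np.uint8))
    for i in range(1,n):
        if s[i,4]>8: w=f[l==i];print(c,s[i,4],"frame xy",np.round((w.min(0)+w.max(0))/2,3),np.round(w.min(0),3),np.round(w.max(0),3))
```

```text
t 23.27 pos [0.435  0.2003 0.1997] rot
 [[-0.983  0.182 -0.001]
 [ 0.182  0.983 -0.   ]
 [ 0.001 -0.    -1.   ]] q [ 0.28 -0.29  1.98 -0.    1.45 -1.11] F [ 0.8 -1.   0. ] open 0.08510399463217852 0.0
tin 255 [0.496 0.384 0.09 ] ((493.3093566894531, 381.359375), (118.52849578857422, 111.85453033447266), 31.134658813476562)
2051 ((432.7750244140625, 209.5152587890625), (21.47981071472168, 89.87289428710938), 78.86608123779297) [[0.38885478 0.19251343 0.05961915]
 [0.47600267 0.22420075 0.06837223]]
[ 0.98124376 -0.1926122   0.00782502] [0.43173838 0.20939711 0.06628119]
scene tray handle z [0.06  0.063 0.067] 92
scene 35 frame xy [-0.023 -0.047  0.016] [-0.035 -0.062  0.009] [-0.011 -0.031  0.023]
scene 38 frame xy [0.013 0.005 0.015] [-0.    -0.011  0.008] [0.026 0.021 0.023]
scene 41 frame xy [-0.028  0.04   0.015] [-0.042  0.025  0.006] [-0.014  0.056  0.024]
side tray handle z [0.06  0.062 0.064] 130
side 79 frame xy [-0.031  0.035  0.014] [-0.043  0.023  0.006] [-0.018  0.047  0.022]
side 90 frame xy [0.01  0.002 0.014] [-0.003 -0.011  0.007] [0.023 0.016 0.022]
side 99 frame xy [-0.027 -0.051  0.015] [-0.04  -0.064  0.006] [-0.014 -0.037  0.023]
```

View pics/w9.png

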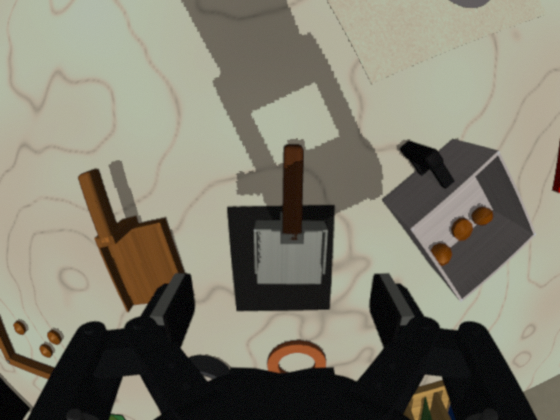

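Run:
```python
from h import *
s=plan([.4426,.2076,.036],down(168.9),4)
s=plan([.4426,.2076,.25],down(168.9),4,s)
s=plan([.58,-.03,.30],down(165),6,s)
```

```text
4 x [-0.02, 0.04, 0.68, 0.0, 0.0, 0.02] then [-0.02, -0.01, 0.01, 0.0, 0.0, 0.01]
 4 x [0.0, 0.0, -0.89, 0.0, 0.0, 0.0] then [0.0, 0.0, -0.01, 0.0, 0.0, 0.0]
 6 x [-0.52, -0.56, -0.14, 0.0, 0.0, 0.11] then [0.02, -0.0, 0.01, 0.0, 0.0, 0.02]
```

>>> {"method": "jog_arm", "body": {
  "commands": [-0.02,0.04,0.68,0,0,0.02,85,-0.02,0.04,0.68,0,0,0.02,85,-0.02,0.04,0.68,0,0,0.02,85,-0.04,0.03,0.69,0,0,0.03,85,0,0,0,0,0,0,85,0,0,0,0,0,0,0,0,0,0,0,0,0,0,0,0,0,0,0,0,0,0,0,0,0,0,0,0,0,0,0,0,0,0,0,0,0,-0.4,0,0,0,0,0,0,-0.9,0,0,0,0,0,0,-0.9,0,0,0,0,0,0,-0.9,0,0,0,0,0,0,-0.4,0,0,0,0],
  "newtons": 100
}}

```text
t: 25.35
tool_pos: [0.4437, 0.2088, 0.25]
tool_rot: [0.301, 3.123, 0.004]
contact_force: [-0.3, -0.1, -2.3]
opening: 0.0163
grip_force: 97.9
```

>>> {"method": "jog_arm", "body": {
  "commands": [-0.2,-0.2,-0.14,0,0,0.11,0,-0.52,-0.56,-0.14,0,0,0.11,0,-0.52,-0.56,-0.14,0,0,0.11,0,-0.52,-0.56,-0.14,0,0,0.11,0,-0.52,-0.56,-0.14,0,0,0.11,0,-0.52,-0.56,-0.14,0,0,0.11,0,-0.32,-0.36,0,0,0,0,0,0,0,0,0,0,0,0,0,0,0,0,0,0,0]
}}

```text
t: 26.48
tool_pos: [0.5791, -0.0302, 0.2946]
tool_rot: [-0.405, -3.112, -0.001]
contact_force: [-0.1, 1.4, -1.3]
opening: 0.0167
grip_force: 98.1
```

Run:
```python
from h import *
st()
im=eyes.get_image("wrist");P=wcloud(im);save(im,"w10.png");np.save("P10.npy",P)
p0,Q0=cur()
f=(P-[.629,-.2636,0])@np.array([e_(-15.3),e_(74.7),[0,0,1]]).T
m=(P[...,2]>.017)&(P[...,2]<.027)&(np.abs(f[...,0])<.13)&(np.abs(f[...,1])<.17)
q=P[m];print(len(q),cv2.minAreaRect((q[:,:2]*1000).astype(np.float32)))
w=f[m]
m=(np.abs(f[...,0]+.03)<.085)&(np.abs(f[...,1])<.10)&(f[...,2]>.006)&(f[...,2]<.04)
n,l,s,ce=cv2.connectedComponentsWithStats(m.astype(np.uint8))
for i in range(1,n):
    if s[i,4]>15: t=f[l==i];print(s[i,4],np.round((t.min(0)+t.max(0))/2,3),np.round(t.min(0),3),np.round(t.max(0),3))
# lath inner faces
b=w[(np.abs(w[:,1])<.09)&(w[:,0]>.05)];print("back lath x",np.percentile(b[:,0],[2,98]),"slope deg",np.degrees(np.arctan(np.polyfit(b[:,1],b[:,0],1)[0])))
for sg in [1,-1]:
    b=w[(w[:,1]*sg>.1)&(w[:,0]<.05)];print("side",sg,len(b),np.percentile(b[:,1],[2,98]) if len(b) else "",np.degrees(np.arctan(np.polyfit(b[:,0],b[:,1],1)[0])) if len(b) else "")
# scoop in tool frame
t=(P-p0)@Q0;k=(t[...,2]<.05)&(t[...,2]>.02)&(np.abs(t[...,1])<.06)&(t[...,0]<-.02)&(t[...,0]>-.16);u=t[k]
print("scoop",len(u),np.percentile(u,[1,5,50,95,99],axis=0).round(3))
```

```text
t 26.48 pos [ 0.5791 -0.0302  0.2946] rot
 [[-0.967  0.256 -0.003]
 [ 0.256  0.967  0.001]
 [ 0.003  0.    -1.   ]] q [-0.18 -0.08  1.64  0.    1.59 -1.49] F [-0.1  1.4 -1.3] open 0.016730909869242916 98.05263876914978
3917 ((636.57275390625, -266.71087646484375), (261.87847900390625, 150.4734344482422), 74.44636535644531)
290 [-0.032  0.04   0.014] [-0.046  0.025  0.007] [-0.017  0.054  0.022]
239 [-0.028 -0.047  0.014] [-0.041 -0.061  0.006] [-0.015 -0.033  0.022]
244 [0.01  0.004 0.014] [-0.003 -0.01   0.006] [0.023 0.018 0.021]
back lath x [0.06248474 0.08194288] slope deg 0.2840342217409014
side 1 1046 [0.11022392 0.12916834] -0.5935227182068664
side -1 710 [-0.12956858 -0.10997078] -0.08304214126240511
scoop 387 [[-0.104 -0.039  0.022]
 [-0.103 -0.038  0.024]
 [-0.092 -0.003  0.033]
 [-0.034  0.036  0.034]
 [-0.034  0.037  0.035]]
```

View pics/w10.png

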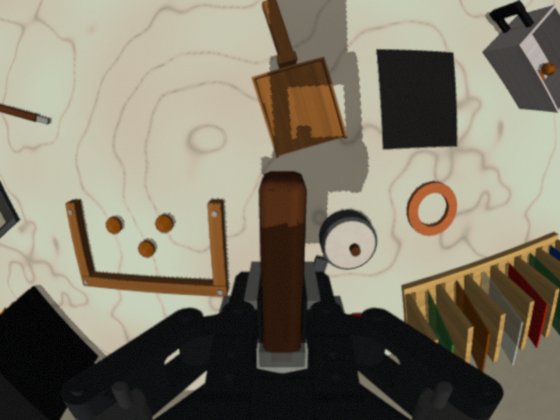

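```bash
cat >> h.py <<'E'
FO=np.array([.6269,-.2640,0]);FY=-15.5;SR=[-.075,0,.033]
def fr(x,y,z): return FO+x*e_(FY)+y*e_(FY+90)+np.array([0,0,z])
E
python3 - <<'E'
from h import *
p,Q=carry(fr(-.07,.022,.06),FY,0,SR,.04);s=plan(p,Q,7,None,"to");print(p)
p,Q=carry(fr(-.07,.022,.002),FY,1,SR,.04);s=plan(p,Q,4,s,"low");print(p)
p,Q=carry(fr(.062,.022,.002),FY,1,SR,.04);s=plan(p,Q,14,s,"push");print(p)
E
```

```text
to 7 x [0.18, -0.45, 0.48, 0.0, -0.0, 0.02] then [0.02, -0.03, 0.01, 0.0, -0.03, -0.01]
[ 0.45450761 -0.19336103  0.093     ]
low 4 x [-0.0, -0.0, 0.23, -0.0, 0.04, -0.0] then [-0.02, -0.0, 0.01, 0.0, 0.01, -0.0]
[ 0.45507947 -0.19351962  0.037002  ]
push 14 x [-0.16, 0.0, -0.0, 0.0, 0.0, 0.0] then [0.04, -0.0, -0.04, 0.0, 0.0, 0.0]
[ 0.58227869 -0.22879509  0.037002  ]
```

>>> {"method": "jog_arm", "body": {
  "commands": [0.18,-0.45,0.48,0,0,0.02,0,0.18,-0.45,0.48,0,0,0.02,0,0.18,-0.45,0.48,0,0,0.02,0,0.18,-0.45,0.48,0,0,0.02,0,0.18,-0.45,0.48,0,0,0.02,0,0.18,-0.45,0.48,0,0,0.02,0,0.2,-0.48,0.49,0,0,0.01,0,0,0,0,0,0,0,0,0,0,0.23,0,0.04,0,0,0,0,0.23,0,0.04,0,0,0,0,0.23,0,0.04,0,0,-0.02,0,0.24,0,0.05,0,0,0,0,0,0,0,0,0,0,0,0,0,0,0,0,0]
}}

```text
$.commands: bad value
```

Run:
```python
from h import *
st()
p,Q=carry(fr(-.07,.022,-.001),FY,1,SR,.04);s=plan(p,Q,2,None,"low");print(p)
```

```text
t 26.52 pos [ 0.5791 -0.0297  0.2951] rot
 [[-0.967  0.255 -0.002]
 [ 0.255  0.967  0.001]
 [ 0.003  0.    -1.   ]] q [-0.18 -0.08  1.64  0.    1.59 -1.49] F [ 0.1  0.  -1.3] open 0.016710451343828158 98.05330753326416
low 2 x [0.63, -1.59, 2.18, 0.0, 0.07, 0.06] then [0.01, 0.01, -0.0, 0.0, 0.01, 0.01]
[ 0.45507947 -0.19351962  0.034002  ]
```

>>> {"method": "jog_arm", "body": {
  "commands": [0.18,-0.45,0.48,0,0,0.02,0,0.18,-0.45,0.48,0,0,0.02,0,0.18,-0.45,0.48,0,0,0.02,0,0.18,-0.45,0.48,0,0,0.02,0,0.18,-0.45,0.48,0,0,0.02,0,0.18,-0.45,0.48,0,0,0.02,0,0.2,-0.48,0.49,0,0,0.01,0,0,0,0,0,0,0,0,0,0,0.23,0,0.04,0,0,0,0,0.23,0,0.04,0,0,0,0,0.23,0,0.04,0,0,-0.02,0,0.24,0,0.05,0,0,0,0,0,0,0,0,0,0,0,0,0,0,0,0,0]
}}

```text
$.commands: bad value
```

Run:
```python
from h import *
st()
p,Q=carry(fr(-.07,.022,-.001),FY,1,SR,.04);s=plan(p,Q,2,None,"low");print(p)
```

```text
t 26.52 pos [ 0.5791 -0.0297  0.2951] rot
 [[-0.967  0.255 -0.002]
 [ 0.255  0.967  0.001]
 [ 0.003  0.    -1.   ]] q [-0.18 -0.08  1.64  0.    1.59 -1.49] F [ 0.1  0.  -1.3] open 0.016710451343828158 98.05330753326416
low 2 x [0.63, -1.59, 2.18, 0.0, 0.07, 0.06] then [0.01, 0.01, -0.0, 0.0, 0.01, 0.01]
[ 0.45507947 -0.19351962  0.034002  ]
```

>>> {"method": "jog_arm", "body": {
  "commands": [0.18,-0.45,0.48,0,0,0.02,0,0.18,-0.45,0.48,0,0,0.02,0,0.18,-0.45,0.48,0,0,0.02,0,0.18,-0.45,0.48,0,0,0.02,0,0.18,-0.45,0.48,0,0,0.02,0,0.18,-0.45,0.48,0,0,0.02,0,0.2,-0.48,0.49,0,0,0.01,0,0,0,0.01,0,0,0,0,0,0,0.23,0,0.04,0,0,0,0,0.23,0,0.04,0,0,0,0,0.23,0,0.04,0,0,-0.02,0,0.24,0,0.05,0,0,0,0,0,0,0,0,0]
}}

```text
t: 28.15
tool_pos: [0.4569, -0.1942, 0.037]
tool_rot: [-0.422, -3.096, -0.005]
contact_force: [0.3, 0.6, -1.9]
opening: 0.0168
grip_force: 98.4
```

Run:
```python
from h import *
st()
p,Q=carry(fr(-.07,.022,-.001),FY,1,SR,.04);s=plan(p,Q,2,None,"low");print(p)
```

```text
t 28.15 pos [ 0.4569 -0.1942  0.037 ] rot
 [[-0.963  0.268 -0.017]
 [ 0.268  0.964  0.005]
 [ 0.018  0.001 -1.   ]] q [-0.55 -0.03  2.05 -0.    1.15 -1.85] F [ 0.3  0.6 -1.9] open 0.016829756979682864 98.38517189025879
low 2 x [0.02, 0.0, 0.03, 0.0, -0.0, -0.0] then [-0.01, 0.0, -0.01, 0.01, -0.0, -0.0]
[ 0.45507947 -0.19351962  0.034002  ]
```

Lower in half-millimetre-ish steps to feel the bench.

>>> {"method": "jog_arm", "body": {
  "commands": [0,0,0.03,0,0,0,0,0,0,0,0,0,0,0]
}}

```text
t: 28.4
tool_pos: [0.4568, -0.1945, 0.0364]
tool_rot: [-0.422, -3.096, -0.004]
contact_force: [-0.3, 0.8, 0.2]
opening: 0.0163
grip_force: 98.7
```

>>> {"method": "jog_arm", "body": {
  "commands": [0,0,0.02,0,0,0,0,0,0,0,0,0,0,0]
}}

```text
t: 28.65
tool_pos: [0.4567, -0.1945, 0.0357]
tool_rot: [-0.422, -3.096, -0.004]
contact_force: [-4.0, 0.6, 5.7]
opening: 0.0164
grip_force: 99.5
```

>>> {"method": "jog_arm", "body": {
  "commands": [-0.16,0,-0.003,0,0,0,0,-0.16,0,-0.003,0,0,0,0,-0.16,0,-0.003,0,0,0,0,-0.16,0,-0.003,0,0,0,0,-0.16,0,-0.003,0,0,0,0,-0.16,0,-0.003,0,0,0,0,-0.16,0,-0.003,0,0,0,0,-0.16,0,-0.003,0,0,0,0,-0.16,0,-0.003,0,0,0,0,-0.16,0,-0.003,0,0,0,0,-0.1,0,-0.002,0,0,0,0,-0.1,0,-0.002,0,0,0,0,-0.1,0,-0.002,0,0,0,0,-0.1,0,-0.002,0,0,0,0,0,0,0,0,0,0,0]
}}

```text
t: 30.52
tool_pos: [0.573, -0.2269, 0.0356]
tool_rot: [-0.423, -3.097, -0.003]
contact_force: [-2.8, 0.5, 4.1]
opening: 0.0163
grip_force: 99.4
```

```bash
cat >> h.py <<'E'
def jew(show=True):
    p0,Q0=cur();print("lip frame",np.round((p0-Q0@[.115,0,0]-FO)@np.array([e_(FY),e_(FY+90),[0,0,1]]).T,4))
    for c in ["scene","side"]:
        im=eyes.get_image(c);P=cloud(im);I=im["image"].astype(int)
        f=(P-FO)@np.array([e_(FY),e_(FY+90),[0,0,1]]).T
        m=(np.abs(f[...,0]+.05)<.112)&(np.abs(f[...,1])<.105)&(f[...,2]>.006)&(f[...,2]<.04)&(I[...,0]>I[...,2]+60)
        n,l,s,ce=cv2.connectedComponentsWithStats(m.astype(np.uint8))
        for i in range(1,n):
            if s[i,4]>5: t=f[l==i];print(c,s[i,4],np.round(t.min(0),3),np.round(t.max(0),3))
E
python3 - <<'E'
from h import *
st();jew()
E
```

```text
t 30.52 pos [ 0.573  -0.2269  0.0356] rot
 [[-0.963  0.268 -0.015]
 [ 0.268  0.963  0.004]
 [ 0.016 -0.    -1.   ]] q [-0.5   0.24  1.76 -0.    1.16 -1.79] F [-2.8  0.5  4.1] open 0.01627698127283425 99.37102317810059
lip frame [0.0532 0.0212 0.0338]
scene 23 [-0.031 -0.053  0.012] [-0.01  -0.03   0.022]
scene 20 [ 0.044 -0.     0.014] [0.06  0.018 0.025]
scene 22 [0.043 0.034 0.012] [0.061 0.054 0.025]
side 145 [ 0.039 -0.01   0.008] [0.062 0.047 0.024]
side 84 [-0.038 -0.061  0.01 ] [-0.012 -0.035  0.022]
```

Run:
```python
from h import *
p0,Q0=cur();s0=(p0+Q0@np.array([-.0085,0,-.0002]),Q0)
SR=[-.075,0,.0355]
p,Q=carry(fr(.0617-.08,.0215,.002),FY,-20,SR,-.04);s=plan(p,Q,8,s0,"tilt")
p,Q=carry(fr(.0617-.10,.0215,.06),FY,-22,SR,-.04);s=plan(p,Q,4,s,"lift");ik(p,np.pi-.38);print(p)
```

```text
tilt 8 x [0.02, 0.0, 0.02, -0.0, -0.46, -0.0] then [0.04, 0.0, 0.01, -0.01, 0.04, -0.01]
lift 4 x [-0.0, 0.0, -0.25, -0.0, -0.09, 0.0] then [-0.01, -0.0, -0.0, -0.0, 0.01, 0.0]
ik q1deg -29.0 [-0.2   2.12  0.84] True
[ 0.55165252 -0.22082057  0.0798038 ]
```

>>> {"method": "jog_arm", "body": {
  "commands": [-0.05,0,-0.001,0,0,0,0,-0.05,0,-0.001,0,0,0,0,-0.04,0,-0.001,0,0,0,0,0.02,0,0.01,0,-0.46,0,0,0.02,0,0.01,0,-0.46,0,0,0.02,0,0.02,0,-0.46,0,0,0.02,0,0.02,0,-0.46,0,0,0.02,0,0.02,0,-0.46,0,0,0.02,0,0.02,0,-0.46,0,0,0.02,0,0.02,0,-0.46,0,0,0.03,0,0.02,0,-0.44,0,0,0,0,0,0,0,0,0,0,0,0,0,0,0,0]
}}

```text
t: 32.25
tool_pos: [0.5714, -0.2261, 0.0244]
tool_rot: [0.378, 2.772, -0.065]
contact_force: [-0.3, 0.5, -2.1]
opening: 0.0167
grip_force: 98.6
```

Run:
```python
from h import *
st();jew()
im=eyes.get_image("scene")["image"][150:240,190:300,::-1];cv2.imwrite("pics/b11.png",cv2.resize(im,None,fx=5,fy=5,interpolation=cv2.INTER_CUBIC))
```

```text
t 32.25 pos [ 0.5714 -0.2261  0.0244] rot
 [[-0.906  0.268  0.327]
 [ 0.252  0.963 -0.09 ]
 [-0.339  0.001 -0.941]] q [-0.54  0.06  2.01  0.13  0.74 -1.92] F [-0.3  0.5 -2.1] open 0.016687466202260273 98.64328622817993
lip frame [0.0445 0.0216 0.0635]
scene 20 [-0.032 -0.052  0.011] [-0.01  -0.037  0.022]
side 26 [0.026 0.026 0.03 ] [0.049 0.042 0.04 ]
side 18 [ 0.025 -0.011  0.034] [0.045 0.004 0.04 ]
side 84 [-0.038 -0.063  0.01 ] [-0.012 -0.035  0.022]
```

View pics/b11.png

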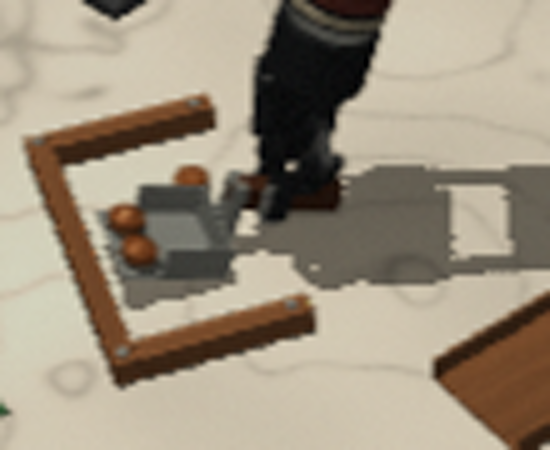

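Run:
```python
from h import *
p0,Q0=cur();SR=[-.075,0,.0355]
p,Q=carry(fr(-.03,.0215,.10),FY,-30,SR,-.04);s=plan(p,Q,12,None,"lift");ik(p,np.pi-.52);print(p)
```

```text
lift 12 x [-0.03, -0.0, -0.12, 0.0, -0.15, -0.0] then [-0.03, -0.0, -0.0, 0.0, 0.04, -0.01]
ik q1deg -28.9 [-0.28  2.16  0.74] True
[ 0.55742378 -0.22242108  0.1132439 ]
```

>>> {"method": "jog_arm", "body": {
  "commands": [0,0,-0.06,0,0,0,0,-0.03,0,-0.1,0,-0.1,0,0,-0.03,0,-0.12,0,-0.15,0,0,-0.03,0,-0.12,0,-0.15,0,0,-0.03,0,-0.12,0,-0.15,0,0,-0.03,0,-0.12,0,-0.15,0,0,-0.03,0,-0.12,0,-0.15,0,0,-0.03,0,-0.12,0,-0.15,0,0,-0.03,0,-0.12,0,-0.15,0,0,-0.03,0,-0.12,0,-0.15,0,0,-0.03,0,-0.12,0,-0.15,0,0,-0.03,0,-0.12,0,-0.15,0,0,-0.03,0,-0.1,0,-0.15,0,0,0,0,0,0,0,0,0,0,0,0,0,0,0,0]
}}

```text
t: 34.28
tool_pos: [0.5561, -0.222, 0.1138]
tool_rot: [0.354, 2.597, -0.095]
contact_force: [0.6, -1.0, -2.1]
opening: 0.0166
grip_force: 98.3
```

```bash
cat >> h.py <<'E'
def onscoop(SR=[-.075,0,.0355]):
    p0,Q0=cur();M=Q0@np.diag([-1,1,-1.]);o=p0-M@np.array(SR)
    for c in ["scene","side"]:
        im=eyes.get_image(c);P=cloud(im);I=im["image"].astype(int);f=(P-o)@M
        m=(np.abs(f[...,0]-.005)<.05)&(np.abs(f[...,1])<.05)&(f[...,2]>-.005)&(f[...,2]<.045)&(I[...,0]>I[...,2]+60)
        n,l,s,ce=cv2.connectedComponentsWithStats(m.astype(np.uint8))
        for i in range(1,n):
            if s[i,4]>5: t=f[l==i];print("on scoop",c,s[i,4],np.round(t.min(0),3),np.round(t.max(0),3))
E
python3 - <<'E'
from h import *
st();jew();onscoop()
E
```

```text
t 34.27 pos [ 0.5561 -0.222   0.1138] rot
 [[-0.834  0.268  0.482]
 [ 0.232  0.963 -0.134]
 [-0.5    0.    -0.866]] q [-0.57 -0.2   2.12  0.23  0.73 -2.01] F [ 0.6 -1.  -2.1] open 0.01655897767684853 98.30658316612244
lip frame [0.0202 0.0214 0.1713]
scene 20 [-0.031 -0.049  0.011] [-0.011 -0.031  0.023]
side 84 [-0.038 -0.062  0.008] [-0.012 -0.034  0.021]
on scoop scene 19 [-0.028 -0.023  0.013] [-0.011 -0.003  0.022]
on scoop scene 7 [-0.027  0.017  0.018] [-0.011  0.025  0.023]
on scoop side 97 [-0.034 -0.025  0.001] [-0.012  0.024  0.024]
```

Run:
```python
from h import *
SR=[-.075,0,.0355]
p,Q=carry(fr(-.072-.08,-.047,.06),FY,-15,SR,-.04);s=plan(p,Q,12,None,"back")
p,Q=carry(fr(-.072,-.047,.004),FY,0,SR,.04);s=plan(p,Q,7,s,"low");print(p)
```

```text
back 12 x [0.16, -0.1, -0.03, 0.0, 0.22, -0.0] then [0.04, 0.06, 0.05, 0.0, -0.03, -0.01]
low 7 x [-0.0, -0.0, 0.11, 0.0, 0.37, -0.0] then [-0.02, -0.0, 0.0, 0.0, 0.03, -0.0]
[ 0.4341409  -0.25931705  0.0395    ]
```

>>> {"method": "jog_arm", "body": {
  "commands": [0.1,-0.06,0,0,0.22,0,0,0.16,-0.1,-0.03,0,0.22,0,0,0.16,-0.1,-0.03,0,0.22,0,0,0.16,-0.1,-0.03,0,0.22,0,0,0.16,-0.1,-0.03,0,0.22,0,0,0.16,-0.1,-0.03,0,0.22,0,0,0.16,-0.1,-0.03,0,0.22,0,0,0.16,-0.1,-0.03,0,0.22,0,0,0.16,-0.1,-0.03,0,0.22,0,0,0.16,-0.1,-0.03,0,0.22,0,0,0.16,-0.1,-0.03,0,0.22,0,0,0.16,-0.1,-0.03,0,0.19,0,0,0.08,0,0.02,0,0,0,0,0,0,0,0,0,0,0]
}}

```text
t: 36.22
tool_pos: [0.4269, -0.2582, 0.0861]
tool_rot: [0.39, 2.855, -0.051]
contact_force: [0.4, -0.1, -2.7]
opening: 0.0165
grip_force: 98.3
```

Run:
```python
from h import *
st();onscoop()
SR=[-.075,0,.0355]
p,Q=carry(fr(-.072,-.047,.002),FY,0.7,SR,.04);s=plan(p,Q,7,None,"low");print(p)
```

```text
t 36.23 pos [ 0.4269 -0.2582  0.0861] rot
 [[-0.93   0.268  0.25 ]
 [ 0.259  0.963 -0.069]
 [-0.259  0.001 -0.966]] q [-0.76 -0.29  2.19  0.15  1.01 -2.13] F [ 0.4 -0.1 -2.7] open 0.016536822208369124 98.28696727752686
on scoop scene 20 [-0.029 -0.028  0.013] [-0.01  -0.003  0.024]
on scoop side 128 [-0.037 -0.025  0.009] [-0.011  0.034  0.025]
low 7 x [-0.0, 0.0, 0.11, 0.0, 0.39, -0.0] then [-0.01, 0.01, 0.03, 0.0, 0.02, -0.01]
[ 0.4345671  -0.25943525  0.03890231]
```

>>> {"method": "jog_arm", "body": {
  "commands": [0,0,0.11,0,0.39,0,0,0,0,0.11,0,0.39,0,0,0,0,0.11,0,0.39,0,0,0,0,0.11,0,0.39,0,0,0,0,0.11,0,0.39,0,0,0,0,0.11,0,0.39,0,0,0,0,0.13,0,0.4,0,0,0,0,0.02,0,0,0,0,0,0,0.02,0,0,0,0,0,0,0,0,0,0,0]
}}

```text
t: 37.58
tool_pos: [0.4337, -0.2602, 0.0375]
tool_rot: [-0.423, -3.102, -0.003]
contact_force: [0.6, -0.4, -2.4]
opening: 0.0166
grip_force: 98.3
```

>>> {"method": "jog_arm", "body": {
  "commands": [0,0,0.02,0,0,0,0,0,0,0.02,0,0,0,0,0,0,0,0,0,0,0]
}}

```text
t: 37.95
tool_pos: [0.4339, -0.2605, 0.0355]
tool_rot: [-0.423, -3.102, -0.002]
contact_force: [-2.0, 0.5, 1.0]
opening: 0.0165
grip_force: 98.8
```

Run:
```python
from h import *
st();jew()
```

```text
t 37.95 pos [ 0.4339 -0.2605  0.0355] rot
 [[-0.963  0.268 -0.01 ]
 [ 0.268  0.963  0.003]
 [ 0.011 -0.    -1.   ]] q [-0.69 -0.01  2.03 -0.    1.13 -1.98] F [-2.   0.5  1. ] open 0.016521677562344045 98.83679509162903
lip frame [-0.0719 -0.0483  0.0343]
scene 20 [-0.142 -0.07   0.014] [-0.123 -0.051  0.024]
scene 12 [-0.145 -0.039  0.015] [-0.124 -0.022  0.024]
scene 24 [-0.032 -0.054  0.01 ] [-0.012 -0.032  0.024]
side 135 [-0.149 -0.075  0.008] [-0.125 -0.021  0.024]
side 84 [-0.038 -0.064  0.009] [-0.012 -0.035  0.022]
```

>>> {"method": "jog_arm", "body": {
  "commands": [-0.16,0,0.003,0,0,0,0,-0.16,0,-0.002,0,0,0,0,-0.16,0,-0.002,0,0,0,0,-0.16,0,-0.002,0,0,0,0,-0.16,0,-0.002,0,0,0,0,-0.16,0,-0.002,0,0,0,0,-0.16,0,-0.002,0,0,0,0,-0.16,0,-0.002,0,0,0,0,-0.16,0,-0.002,0,0,0,0,-0.16,0,-0.002,0,0,0,0,-0.16,0,-0.002,0,0,0,0,-0.14,0,-0.002,0,0,0,0,-0.08,0,-0.001,0,0,0,0,-0.08,0,-0.001,0,0,0,0,-0.08,0,-0.001,0,0,0,0,-0.06,0,-0.001,0,0,0,0,0,0,0,0,0,0,0]
}}

```text
t: 40.17
tool_pos: [0.5618, -0.2959, 0.0351]
tool_rot: [-0.423, -3.103, -0.002]
contact_force: [-1.9, 0.2, 3.4]
opening: 0.0164
grip_force: 99.3
```

Run:
```python
from h import *
st();jew()
SR=[-.075,0,.0355]
p,Q=carry(fr(.0617-.08,-.048,.002),FY,-20,SR,-.04);s=plan(p,Q,8,None,"tilt")
```

```text
t 40.17 pos [ 0.5618 -0.2959  0.0351] rot
 [[-0.963  0.268 -0.01 ]
 [ 0.268  0.963  0.003]
 [ 0.01   0.    -1.   ]] q [-0.6   0.27  1.72 -0.    1.16 -1.9 ] F [-1.9  0.2  3.4] open 0.01643970758970627 99.300137758255
lip frame [ 0.0607 -0.0482  0.0339]
scene 22 [-0.012 -0.068  0.015] [ 0.01  -0.05   0.024]
scene 13 [-0.011 -0.034  0.017] [ 0.009 -0.02   0.024]
scene 18 [ 0.043 -0.05   0.014] [ 0.06  -0.035  0.024]
side 129 [-0.016 -0.076  0.007] [ 0.008 -0.011  0.024]
side 85 [ 0.038 -0.063  0.01 ] [ 0.062 -0.037  0.023]
tilt 8 x [0.02, 0.0, 0.02, -0.0, -0.45, -0.0] then [0.02, 0.0, 0.01, -0.0, 0.01, -0.01]
```

Third jewel is on the lip area against the lath; tilt back, then lift.

>>> {"method": "jog_arm", "body": {
  "commands": [0.02,0,0.01,0,-0.46,0,0,0.02,0,0.01,0,-0.46,0,0,0.02,0,0.02,0,-0.46,0,0,0.02,0,0.02,0,-0.46,0,0,0.02,0,0.02,0,-0.46,0,0,0.02,0,0.02,0,-0.46,0,0,0.02,0,0.02,0,-0.46,0,0,0.03,0,0.02,0,-0.44,0,0,0,0,-0.06,0,0,0,0,-0.03,0,-0.1,0,-0.1,0,0,-0.03,0,-0.12,0,-0.15,0,0,-0.03,0,-0.12,0,-0.15,0,0,-0.03,0,-0.12,0,-0.15,0,0,-0.03,0,-0.12,0,-0.15,0,0,-0.03,0,-0.12,0,-0.15,0,0,-0.03,0,-0.12,0,-0.15,0,0,-0.03,0,-0.12,0,-0.15,0,0,-0.03,0,-0.12,0,-0.15,0,0,-0.03,0,-0.12,0,-0.1,0,0,0,0,0,0,0,0,0]
}}

```text
t: 42.78
tool_pos: [0.5397, -0.29, 0.1012]
tool_rot: [0.358, 2.624, -0.091]
contact_force: [-0.5, -0.6, -3.0]
opening: 0.0166
grip_force: 98.3
```

Run:
```python
from h import *
st();jew();onscoop();tin()
SR=[-.075,0,.0355]
p,Q=carry([.50,-.02,.30],10,-20,SR,-.04);s=plan(p,Q,10,None,"mid");ik(p,np.pi-.35)
lip=np.array([.492,.3815,0])+e_(31)*-.025;lip[2]=.16
p,Q=carry(lip-e_(31)*.03,31,-15,SR,.04);s=plan(p,Q,12,s,"carry");ik(p,np.pi-.26)
```

```text
t 42.77 pos [ 0.5397 -0.29    0.1012] rot
 [[-0.847  0.268  0.459]
 [ 0.236  0.963 -0.128]
 [-0.476 -0.    -0.879]] q [-0.71 -0.13  2.07  0.3   0.76 -2.18] F [-0.5 -0.6 -3. ] open 0.01661053657512323 98.27314496040344
lip frame [ 0.0241 -0.0484  0.156 ]
on scoop scene 38 [-0.031 -0.021  0.012] [0.013 0.015 0.023]
on scoop side 204 [-0.036 -0.025  0.007] [0.009 0.037 0.024]
tin 255 [0.501 0.364 0.09 ] ((498.54083251953125, 362.079833984375), (117.88739013671875, 112.22047424316406), 33.407264709472656)
mid 10 x [0.0, 0.42, -0.41, -0.18, 0.14, -0.41] then [-0.01, 0.04, 0.01, -0.03, 0.02, 0.03]
ik q1deg -12.9 [-0.52  1.98  1.34] True
carry 12 x [0.07, 0.47, 0.21, -0.09, 0.07, -0.29] then [-0.05, 0.05, -0.05, -0.03, 0.02, -0.02]
ik q1deg 30.8 [-0.51  2.2   1.19] True
```

Run:
```python
from h import *
SR=[-.075,0,.0355];C=np.array([.4965,.362,0])
p,Q=carry([.48,-.02,.28],10,-22,SR,-.04);s=plan(p,Q,10,None,"mid")
lip=C+e_(33)*-.055;lip[2]=.16
p,Q=carry(lip,33,-15,SR,.04);s=plan(p,Q,12,s,"carry");print(p);ik(p,np.pi-.26)
```

```text
mid 10 x [0.04, 0.42, -0.39, -0.19, 0.11, -0.4] then [0.02, 0.04, -0.0, 0.01, -0.01, -0.04]
carry 12 x [0.03, 0.43, 0.19, -0.11, 0.1, -0.32] then [-0.01, -0.02, -0.03, 0.04, 0.01, 0.03]
[0.34950659 0.26654136 0.16452618]
ik q1deg 27.5 [-0.54  2.22  1.2 ] True
```

>>> {"method": "jog_arm", "body": {
  "commands": [0.01,0.14,-0.13,-0.06,0.03,-0.13,0,0.03,0.28,-0.26,-0.13,0.08,-0.27,0,0.04,0.42,-0.39,-0.19,0.11,-0.4,0,0.04,0.42,-0.39,-0.19,0.11,-0.4,0,0.04,0.42,-0.39,-0.19,0.11,-0.4,0,0.04,0.42,-0.39,-0.19,0.11,-0.4,0,0.04,0.42,-0.39,-0.19,0.11,-0.4,0,0.04,0.42,-0.39,-0.19,0.11,-0.4,0,0.04,0.42,-0.39,-0.19,0.11,-0.4,0,0.04,0.42,-0.39,-0.19,0.11,-0.4,0,0.04,0.42,-0.39,-0.19,0.11,-0.4,0,0.03,0.28,-0.2,-0.1,0.08,-0.3,0,0.01,0.1,-0.05,0,0,-0.1,0,0,0,0,0,0,0,0]
}}

```text
t: 44.78
tool_pos: [0.4246, -0.0091, 0.3127]
tool_rot: [-0.294, 2.752, 0.051]
contact_force: [0.4, 0.0, -3.2]
opening: 0.0167
grip_force: 98.3
```

Run:
```python
from h import *
st();onscoop();tin()
SR=[-.075,0,.0355];C=np.array([.4965,.362,0])
lip=C+e_(33)*-.055;lip[2]=.16
p,Q=carry(lip,33,-15,SR,.04);s=plan(p,Q,12,None,"carry");print(p)
```

```text
t 44.77 pos [ 0.4246 -0.0091  0.3127] rot
 [[-0.909 -0.211  0.359]
 [-0.198  0.977  0.074]
 [-0.366 -0.003 -0.931]] q [-0.32 -0.78  2.14  0.19  1.45 -2.1 ] F [ 0.4  0.  -3.2] open 0.016721975482569002 98.26977968215942
on scoop scene 41 [-0.023 -0.022  0.014] [0.011 0.01  0.023]
on scoop scene 9 [-0.023  0.014  0.016] [-0.01   0.024  0.022]
on scoop side 99 [-0.033 -0.021  0.002] [0.009 0.04  0.023]
tin 251 [0.502 0.364 0.09 ] ((495.2950439453125, 359.63421630859375), (126.7428207397461, 112.10851287841797), 33.8924446105957)
carry 12 x [0.02, 0.4, 0.21, -0.1, 0.09, -0.29] then [0.02, -0.01, -0.03, 0.03, 0.02, 0.03]
[0.34950659 0.26654136 0.16452618]
```

>>> {"method": "jog_arm", "body": {
  "commands": [0,0.13,0.07,-0.03,0.03,-0.1,0,0.01,0.27,0.14,-0.07,0.06,-0.19,0,0.02,0.4,0.21,-0.1,0.09,-0.29,0,0.02,0.4,0.21,-0.1,0.09,-0.29,0,0.02,0.4,0.21,-0.1,0.09,-0.29,0,0.02,0.4,0.21,-0.1,0.09,-0.29,0,0.02,0.4,0.21,-0.1,0.09,-0.29,0,0.02,0.4,0.21,-0.1,0.09,-0.29,0,0.02,0.4,0.21,-0.1,0.09,-0.29,0,0.02,0.4,0.21,-0.1,0.09,-0.29,0,0.02,0.4,0.21,-0.1,0.09,-0.29,0,0.02,0.4,0.21,-0.1,0.09,-0.29,0,0.02,0.27,0.14,-0.06,0.06,-0.19,0,0.01,0.13,0.04,0,0.03,-0.07,0,0,0,0,0,0,0,0]
}}

```text
t: 46.8
tool_pos: [0.3497, 0.268, 0.1657]
tool_rot: [-0.821, 2.766, 0.106]
contact_force: [-0.1, -1.0, -2.9]
opening: 0.0166
grip_force: 98.3
```

Run:
```python
from h import *
st();onscoop();tin()
SR=[-.075,0,.0355];C=np.array([.4965,.362,0])
lip=C+e_(33)*-.027;lip[2]=.11
p,Q=carry(lip,33,-4,SR,.04);s=plan(p,Q,6,None,"near");print(p)
lip[2]=.103
p,Q=carry(lip,33,8,SR,.04);s=plan(p,Q,3,s,"t8")
p,Q=carry(lip,33,36,SR,.04);s=plan(p,Q,12,s,"t36");ik(p,np.pi+.63)
```

```text
t 46.8 pos [0.3497 0.268  0.1657] rot
 [[-0.809 -0.545  0.221]
 [-0.527  0.838  0.141]
 [-0.262 -0.002 -0.965]] q [ 0.47 -0.59  2.26  0.03  1.21 -1.69] F [-0.1 -1.  -2.9] open 0.016559087546257345 98.32480430603027
on scoop scene 87 [-0.029 -0.029  0.013] [0.01  0.028 0.025]
on scoop side 52 [-0.03  -0.027 -0.003] [0.018 0.044 0.024]
tin 253 [0.501 0.365 0.09 ] ((499.5240478515625, 362.8006591796875), (118.61006164550781, 111.8635482788086), 33.48341369628906)
near 6 x [-0.07, -0.0, 0.1, -0.0, 0.33, -0.0] then [0.02, -0.0, -0.03, -0.02, -0.01, -0.0]
[0.37556687 0.28346511 0.13739153]
t8 3 x [-0.05, -0.0, -0.09, 0.0, 0.7, 0.0] then [0.01, -0.0, -0.01, -0.0, -0.01, 0.0]
t36 12 x [-0.03, -0.0, -0.08, 0.0, 0.41, -0.0] then [0.04, -0.0, 0.04, 0.0, -0.03, -0.0]
ik q1deg 28.3 [0.2  1.59 1.99] True
```

>>> {"method": "jog_arm", "body": {
  "commands": [-0.07,0,0.1,0,0.33,0,0,-0.07,0,0.1,0,0.33,0,0,-0.07,0,0.1,0,0.33,0,0,-0.07,0,0.1,0,0.33,0,0,-0.07,0,0.1,0,0.33,0,0,-0.05,0,0.07,0,0.32,0,0,0,0,0,0,0,0,0]
}}

```text
t: 47.82
tool_pos: [0.3759, 0.2838, 0.1371]
tool_rot: [-0.872, 2.948, 0.027]
contact_force: [0.4, -0.0, -3.3]
opening: 0.0164
grip_force: 98.3
```

Run:
```python
from h import *
st();onscoop();C=np.array([.4965,.362,0])
p0,Q0=cur();M=Q0@np.diag([-1,1,-1.]);l=p0-M@np.array([-.075,0,.0355])+M@[.04,0,0]
print("lip rel tin",(l-C)@np.array([e_(33),e_(123),[0,0,1]]).T);tin()
for n in ["scene"]:
    im=eyes.get_image(n);P=cloud(im).reshape(-1,3)
    f=(P-C)@np.array([e_(33),e_(123),[0,0,1]]).T
    m=(f[:,2]>.1)&(f[:,2]<.125)&(np.abs(f[:,1])<.08)&(f[:,0]>-.15)&(f[:,0]<.1);q=f[m];print(len(q),np.round(np.percentile(q,[1,5,95,99],axis=0),3))
SR=[-.075,0,.0355]
lip=C+e_(33)*-.027
lip[2]=.103
p,Q=carry(lip,33,8,SR,.04);s=plan(p,Q,3,None,"t8")
p,Q=carry(lip,33,36,SR,.04);s=plan(p,Q,12,s,"t36")
```

```text
t 47.83 pos [0.3759 0.2838 0.1371] rot
 [[-0.837 -0.544  0.059]
 [-0.543  0.839  0.036]
 [-0.069 -0.002 -0.998]] q [ 0.49 -0.3   2.1   0.    1.28 -1.66] F [ 0.4 -0.  -3.3] open 0.016444258924818045 98.25531363487244
on scoop scene 29 [-0.026 -0.029  0.015] [-0.012 -0.01   0.026]
on scoop scene 32 [-0.029  0.008  0.015] [-0.01   0.029  0.025]
on scoop scene 26 [-0.008 -0.01   0.012] [0.01  0.009 0.025]
on scoop side 30 [-0.03  -0.025  0.004] [0.008 0.036 0.024]
lip rel tin [-0.02693652  0.00020181  0.10992321]
tin 190 [0.515 0.376 0.09 ] ((498.9400329589844, 362.34503173828125), (119.3053970336914, 111.9333724975586), 33.48335647583008)
507 [[-0.11  -0.04   0.104]
 [-0.107 -0.037  0.106]
 [-0.03   0.031  0.124]
 [-0.027  0.033  0.125]]
t8 3 x [-0.05, -0.0, -0.09, -0.01, 0.7, -0.0] then [0.01, -0.01, -0.01, 0.01, -0.01, -0.0]
t36 12 x [-0.03, -0.0, -0.08, 0.0, 0.41, -0.0] then [0.04, -0.0, 0.04, 0.0, -0.03, -0.0]
```

Aligned, three jewels on the blade. Tip.

>>> {"method": "jog_arm", "body": {
  "commands": [-0.05,0.01,-0.09,0,0.6,0,0,-0.05,0.01,-0.09,0,0.7,0,0,-0.04,0,-0.1,0,0.69,0,0,-0.03,0,-0.08,0,0.41,0,0,-0.03,0,-0.08,0,0.41,0,0,-0.03,0,-0.08,0,0.41,0,0,-0.03,0,-0.08,0,0.41,0,0,-0.03,0,-0.08,0,0.41,0,0,-0.03,0,-0.08,0,0.41,0,0,-0.03,0,-0.08,0,0.41,0,0,-0.03,0,-0.08,0,0.41,0,0,-0.03,0,-0.08,0,0.41,0,0,-0.03,0,-0.08,0,0.41,0,0,-0.02,0,-0.06,0,0.41,0,0,0,0,-0.06,0,0.4,0,0,0,0,0,0,0,0,0,0,0,0,0,0,0,0,0,0,0,0,0,0,0]
}}

```text
t: 50.28
tool_pos: [0.412, 0.3096, 0.1993]
tool_rot: [0.72, -2.433, 0.234]
contact_force: [0.2, 0.2, -2.1]
opening: 0.0164
grip_force: 98.5
```

Run:
```python
from h import *
st();onscoop();tin();SR=[-.075,0,.0355];C=np.array([.4965,.362,0])
for n in ["scene","side"]:
    im=eyes.get_image(n)
    for d in nets.silhouettes(n,"jewel1")[:9]:
        P=cloud(im)[d["mask"]];print(n,round(float(d["p"]),2),np.round(d["bbox"]),np.round(np.nanmedian(P,0),3))
lip=C+e_(33)*-.04;lip[2]=.16
p,Q=carry(lip,33,5,SR,.04);s=plan(p,Q,7,None,"level")
# mat from P10
P=np.load("P10.npy");im=cv2.imread("pics/w10.png").astype(int)
m=(im.sum(2)<110)&(np.abs(P[...,0]-.53)<.12)&(np.abs(P[...,1]-.18)<.1)&(P[...,2]<.01)&(P[...,2]>-.003)
q=P[m];print("mat",len(q),cv2.minAreaRect((q[:,:2]*1000).astype(np.float32)),np.percentile(q,[1,50,99],axis=0).round(3))
```

```text
t 50.27 pos [0.412  0.3096 0.1993] rot
 [[-0.683 -0.545 -0.486]
 [-0.442  0.839 -0.318]
 [ 0.581 -0.002 -0.814]] q [ 0.52  0.23  1.56 -0.04  1.97 -1.63] F [ 0.2  0.2 -2.1] open 0.016380717607123504 98.45067143440247
tin 187 [0.517 0.374 0.09 ] ((499.7491455078125, 362.87054443359375), (118.99018859863281, 111.91142272949219), 33.69001388549805)
scene 0.38 [369. 284. 377. 291.] [0.495 0.361 0.026]
scene 0.37 [362. 271. 369. 279.] [0.481 0.319 0.028]
level 7 x [0.12, -0.0, 0.03, -0.0, -0.76, -0.0] then [0.02, -0.03, 0.02, -0.02, -0.02, 0.0]
mat 6913 ((526.7822265625, 181.18226623535156), (116.57354736328125, 135.81031799316406), 80.55909729003906) [[0.458 0.12  0.001]
 [0.526 0.178 0.003]
 [0.595 0.241 0.005]]
```

Run:
```python
from h import *
SR=[-.075,0,.0355];C=np.array([.4965,.362,0])
lip=C+e_(33)*-.04;lip[2]=.16
p,Q=carry(lip,33,5,SR,.04)
s=plan([.450,.197,.11],down(170),5,(p,Q),"mat")
```

```text
mat 5 x [-0.2, -0.34, 0.31, -0.07, -0.17, 1.5] then [-0.02, -0.0, -0.0, 0.03, 0.01, -0.0]
```

Run:
```python
from h import *
SR=[-.075,0,.0355];C=np.array([.4965,.362,0])
lip=C+e_(33)*-.04;lip[2]=.16
p,Q=carry(lip,33,5,SR,.04)
s=plan([.450,.197,.19],down(170),9,(p,Q),"mat")
```

```text
mat 9 x [-0.11, -0.19, 0.02, -0.04, -0.09, 0.83] then [-0.01, 0.02, 0.03, 0.02, -0.03, 0.03]
```

>>> {"method": "jog_arm", "body": {
  "commands": [0.12,0,0.03,0,-0.76,0,0,0.12,0,0.03,0,-0.76,0,0,0.12,0,0.03,0,-0.76,0,0,0.12,0,0.03,0,-0.76,0,0,0.12,0,0.03,0,-0.76,0,0,0.12,0,0.03,0,-0.76,0,0,0.14,-0.03,0.05,-0.02,-0.78,0,0,0,0,0,0,0,0,0]
}}

```text
t: 51.62
tool_pos: [0.3682, 0.279, 0.2057]
tool_rot: [0.868, -2.931, 0.038]
contact_force: [0.1, 0.4, -2.6]
opening: 0.0168
grip_force: 98.3
```

>>> {"method": "jog_arm", "body": {
  "commands": [-0.11,-0.19,0.02,-0.04,-0.09,0.83,0,-0.11,-0.19,0.02,-0.04,-0.09,0.83,0,-0.11,-0.19,0.02,-0.04,-0.09,0.83,0,-0.11,-0.19,0.02,-0.04,-0.09,0.83,0,-0.11,-0.19,0.02,-0.04,-0.09,0.83,0,-0.11,-0.19,0.02,-0.04,-0.09,0.83,0,-0.11,-0.19,0.02,-0.04,-0.09,0.83,0,-0.11,-0.19,0.02,-0.04,-0.09,0.83,0,-0.11,-0.18,0.03,-0.02,-0.12,0.84,0,0,0,0,0,0,0,0,0,0,0,0,0,0,0]
}}

```text
t: 53.0
tool_pos: [0.4493, 0.1971, 0.1918]
tool_rot: [-0.269, -3.129, -0.0]
contact_force: [-1.0, -0.3, -2.0]
opening: 0.0166
grip_force: 98.4
```

Run:
```python
from h import *
st();tin()
s=plan([.450,.197,.041],down(170),5,None,"dn")
```

```text
t 53.0 pos [0.4493 0.1971 0.1918] rot
 [[-0.985  0.171 -0.001]
 [ 0.171  0.985  0.   ]
 [ 0.001  0.    -1.   ]] q [ 0.26 -0.25  1.96  0.    1.43 -1.14] F [-1.  -0.3 -2. ] open 0.016611486432014797 98.3512544631958
tin 249 [0.501 0.364 0.09 ] ((489.22821044921875, 355.58343505859375), (143.21127319335938, 112.20580291748047), 33.89703369140625)
dn 5 x [-0.0, -0.0, 0.5, 0.0, -0.0, 0.01] then [-0.01, -0.0, 0.01, 0.0, -0.01, -0.02]
```

>>> {"method": "jog_arm", "body": {
  "commands": [0,0,0.5,0,0,0,0,0,0,0.5,0,0,0,0,0,0,0.5,0,0,0,0,0,0,0.5,0,0,0,0,0,0,0.3,0,0,0,0,0,0,0.2,0,0,0,0,0,0,0.04,0,0,0,0,0,0,0.02,0,0,0,0,0,0,0,0,0,0,0]
}}

```text
t: 54.18
tool_pos: [0.45, 0.1969, 0.0391]
tool_rot: [0.271, 3.128, 0.001]
contact_force: [0.5, 0.1, -2.6]
opening: 0.0166
grip_force: 98.5
```

>>> {"method": "jog_arm", "body": {
  "commands": [0,0,0.02,0,0,0,0,0,0,0.01,0,0,0,0,0,0,0,0,0,0,0,0,0,0,0,0,0,0]
}}

```text
t: 54.68
tool_pos: [0.4498, 0.1969, 0.0375]
tool_rot: [0.271, 3.129, 0.001]
contact_force: [-2.0, -0.9, 5.0]
opening: 0.0164
grip_force: 99.4
```

Contact. Open, rise and look.

>>> {"method": "jog_arm", "body": {
  "commands": [0,0,-0.005,0,0,0,0,0,0,0,0,0,0,85,0,0,0,0,0,0,85,0,0,0,0,0,0,85,0,0,0,0,0,0,85,0,0,0,0,0,0,85,0,0,-0.3,0,0,0,85,0,0,-0.8,0,0,0,85,0,0,-1,0,0,0,85,0,0,-1,0,0,0,85,0,0,-0.5,0,0,0,85,0,0,0,0,0,0,85,0,0,0,0,0,0,85]
}}

```text
t: 56.3
tool_pos: [0.4487, 0.1966, 0.2521]
tool_rot: [-0.271, -3.129, 0.0]
contact_force: [-0.6, 0.1, -0.6]
opening: 0.0849
grip_force: 0.0
```

Run:
```python
from h import *
st();tin()
im=eyes.get_image("wrist");save(im,"w13.png");P=wcloud(im)
q=P[(P[...,2]>.055)&(P[...,2]<.076)&(P[...,0]>.34)&(P[...,0]<.5)&(np.abs(P[...,1]-.2)<.05)]
print(len(q),cv2.minAreaRect((q[:,:2]*1000).astype(np.float32)),np.polyfit(q[:,0],q[:,2],1))
jew()
```

```text
t 56.3 pos [0.4487 0.1966 0.2521] rot
 [[-0.985  0.172 -0.001]
 [ 0.172  0.985  0.   ]
 [ 0.001 -0.    -1.   ]] q [ 0.26 -0.29  1.89  0.    1.54 -1.14] F [-0.6  0.1 -0.6] open 0.08486334902345986 0.0
tin 256 [0.502 0.365 0.09 ] ((487.43035888671875, 354.7674560546875), (147.5592803955078, 111.8893051147461), 33.52787399291992)
1549 ((439.0972900390625, 197.64892578125), (21.78302764892578, 90.52540588378906), 80.18279266357422) [0.01044737 0.06175786]
lip frame [-0.1807  0.4072  0.2504]
```

View pics/w13.png

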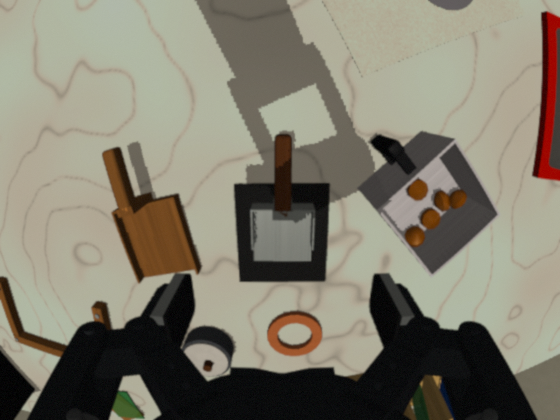

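Run:
```python
from h import *
s=plan([.56,.40,.32],down(210),8,None,"up")
```

```text
up 8 x [-0.29, 0.4, -0.14, 0.0, -0.0, -0.87] then [-0.0, -0.02, -0.04, 0.01, -0.03, -0.0]
```

>>> {"method": "jog_arm", "body": {
  "commands": [-0.29,0.4,-0.14,0,0,-0.87,85,-0.29,0.4,-0.14,0,0,-0.87,85,-0.29,0.4,-0.14,0,0,-0.87,85,-0.29,0.4,-0.14,0,0,-0.87,85,-0.29,0.4,-0.14,0,0,-0.87,85,-0.29,0.4,-0.14,0,0,-0.87,85,-0.29,0.4,-0.14,0,0,-0.87,85,-0.29,0.4,-0.14,0,0,-0.87,85,0,0,0,0,0,0,85,0,0,0,0,0,0,85]
}}

```text
t: 57.75
tool_pos: [0.5595, 0.4007, 0.3186]
tool_rot: [0.811, -3.033, 0.001]
contact_force: [-0.0, -1.1, -0.3]
opening: 0.0849
grip_force: 0.0
```

Run:
```python
from h import *
st()
im=eyes.get_image("wrist");save(im,"w14.png");P=wcloud(im);I=im["image"].astype(int)
f=(P-[.4965,.362,0])@np.array([e_(33.5),e_(123.5),[0,0,1]]).T
m=(np.abs(f[...,0])<.056)&(np.abs(f[...,1])<.056)&(f[...,2]>.005)&(f[...,2]<.085)&(I[...,0]>I[...,2]+50)
n,l,s,ce=cv2.connectedComponentsWithStats(m.astype(np.uint8))
for i in range(1,n):
    if s[i,4]>15: t=f[l==i];print(s[i],np.round(t.mean(0),3))
```

```text
t 57.75 pos [0.5595 0.4007 0.3186] rot
 [[-0.867 -0.499 -0.002]
 [-0.499  0.867 -0.001]
 [ 0.002 -0.    -1.   ]] q [ 0.51  0.17  1.35 -0.    1.63 -1.58] F [-0.  -1.1 -0.3] open 0.08487260362980391 0.0
[261  77  18  13 183] [-0.042 -0.012  0.032]
[274 101  19  19 280] [-0.006  0.003  0.025]
[291 126  14  18 174] [0.028 0.02  0.033]
[270 134  18  19 271] [ 0.039 -0.005  0.025]
[304 138  18  13 181] [0.042 0.039 0.032]
[246 140  19  16 242] [ 0.042 -0.037  0.03 ]
```

View pics/w14.png

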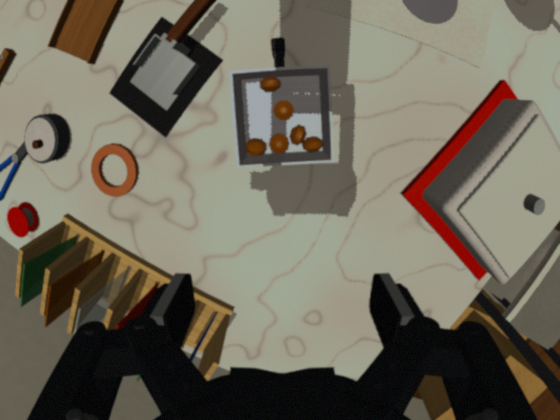

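All six jewels are in the upright tin. In the picture they sit at pixels (270,84), (284,110), (298,134), (313,144), (279,143) and (256,147). The scoop lies on its mat, the tray is empty, and nothing is being touched, so I'm handing in.

```bash
python3 -c "
from station import job;print(job.finish_job())"
```

```text
the job is handed in; nothing more can be done
None
```

The job is handed in: the tin stands upright with all six jewels in it, the empty tray is level on the bench, the scoop lies level on its mat, and the flux tin, foil roll, pliers and glass cutter were never touched.

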